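# Coddled eggs: load the cooker drawer, shut, latch and set it

## Robot

A 7-joint arm with a two-finger parallel gripper is mounted at the origin on the work surface. World frame = base frame: x ahead of the robot, y to its left, z up, the work surface at z = 0. Lengths are in m, angles in rad, forces in N, time in s.
With the tool pointing down it reaches from about 0.4 to 0.85 m from the base axis. Payload 4.4 kg.
Tool frame: the origin (TCP) lies at the very end of the fingers, on their centre line; the grasp point (between the pads) lies 19 mm behind it; z points along the fingers, y is the line along which they close (so a half turn about z gives the same grasp; the last joint's range is limited). The gripper opens to 94 mm and grips with 3 to 60 N. Pads are 16 mm wide; open, the fingers measure 119 mm over their backs; the gripper's body (75 mm by 177 mm) begins 78 mm behind the grasp point.
Start: joints at [-1.219, 0.628, 0.038, 1.517, -0.027, 0.996, -0.02], TCP at [0.264, 0.594, 0.205] pointing down, gripper open.
Joint ranges: [-3.06, 3.06], [-0.37, 2.12], [-1.25, 1.32], [0.18, 2.47], [-1.1, 4.24], [0.23, 1.98], [-2.94, 2.94]. Speed limits (rad/s): [2.57, 2.57, 3.14, 3.14, 3.14, 3.14, 3.14].

## Interface

Orientations are given as a rotation vector (axis times angle).
In Python, from bench import r gives the robot as it stands.
- The arm moves only by the tool arm_command, never from a script. Its argument "plan" is a list of rows, each an object of numbers: "tx", "ty", "tz": the shift along the tool's x, y, z in cm; "yaw": the turn about the tool's z in rad. A call has 1 to 5 rows; each row is the pose to reach, as a shift and turn from the pose commanded when the call began, along the tool's axes at that moment; what a row does not reach only later rows make up. A row lasts 1/10 s, in which the tool goes at most 50 mm and 8.59 degrees, less where a joint would pass 70% of its speed; a pose out of reach is approached as far as the arm can. A call with a gripper value outside its range is refused whole. "fingers" is the finger opening in cm, from 0 to 9.4, set as the call begins (left out, the last holds). The fingers move at their own pace and stop on an object; "squeeze" is the grip in N (left out, the last holds). Time passes only in rows, so rows that repeat a pose let the fingers close. It gives the time, the measured TCP pose, the force, the opening and the grip force at its end, in the units of the state.
- r.get_obs(): the state, without advancing time (a new reading comes with each control period).
- r.capture(name): name is "scene" or "top" or "wrist"; returns a dict with "image" (480x640x3 uint8, blue, green, red), "range_z" (480x640 float32, m along the optical axis (not along the pixel's ray), 0 where there is no reading), "mtx" (3x3 intrinsics, pixels), "R" (3x3) and "t" (3): a world point X has camera coordinates R X + t. Camera axes: x right, y down, z forward; pixel columns grow to the right and rows downward; lengths in m; the calibration is good to about 2 mm. A picture is of the moment at which its call begins.
- r.sign_off(): hands the job in; it is judged then, once.
Trained networks look in a picture, given as the dict that the camera call returned (one of the last four; its "shot" number tells which), for a name from the list of things; names that differ only in an ending like _2 or _b are one class to them, and where a whole thing is asked for, a point or a joint stands for the part that bears it (a point fixed in the world has none). Each returns a list of dicts, best first, with "score" (0 to 1); they miss things now and then, are a little off and sometimes report something else, mostly with a low value. They report only what shows in the picture. A call takes as long as a camera call. They do not tell look-alikes from the thing itself.
- r.boxes_of(picture, query): "position" ([column, row] in pixels, amid what is visible of it).
- r.trace(picture, query): "region" (480x640 bool, what is visible of it) and "position" ([column, row] in pixels, amid what is visible of it).
The state is a dict: "time_s": time; "joint_pos": joint angles; "joint_vel": joint speeds; "joint_efforts": joint torques, N m; "position": TCP position; "orientation": TCP orientation; "force": force on the tool from outside, world axes, zero at the start; "moment": the same for the moment, N m; "grip_width": finger opening in m; "gripper_force": force on a finger pad.
Only numpy, scipy, OpenCV 4.12 (cv2) and the standard library are available. Lean on these libraries where they do the work, as an engineer would, in place of code of your own. Each camera call takes 0.05 s, during which the arm holds its last target. There are 200 camera calls.

## Task

Stand every egg coddler on the table upright in the egg cooker's open drawer, then push the drawer fully home past its click. After that, swing the cam latch all the way down over the drawer front to lock it, and last of all turn the setting lever so that it points at the small steel tab; leave the other things on the table where they are.

Things in the scene. Friction and masses are not known exactly. Their poses are not given: they have to be found in the camera images.
- coddler1: egg coddler: a white porcelain cup 48 mm across with a flat steel lid, lid top 52 mm above its foot, and an upright steel knob 16 mm across and 26 mm tall on the middle of the lid (78 mm tall in all), about 0.2 kg, standing on the table. Origin: centre of its underside, z up along its axis. From 3 to 5 coddlers are there; an absent one has no pose
- coddler2: egg coddler: a white porcelain cup 48 mm across with a flat steel lid, lid top 52 mm above its foot, and an upright steel knob 16 mm across and 26 mm tall on the middle of the lid (78 mm tall in all), about 0.2 kg, standing on the table. Origin: centre of its underside, z up along its axis. From 3 to 5 coddlers are there; an absent one has no pose
- coddler3: egg coddler: a white porcelain cup 48 mm across with a flat steel lid, lid top 52 mm above its foot, and an upright steel knob 16 mm across and 26 mm tall on the middle of the lid (78 mm tall in all), about 0.2 kg, standing on the table. Origin: centre of its underside, z up along its axis. From 3 to 5 coddlers are there; an absent one has no pose
- coddler4: egg coddler: a white porcelain cup 48 mm across with a flat steel lid, lid top 52 mm above its foot, and an upright steel knob 16 mm across and 26 mm tall on the middle of the lid (78 mm tall in all), about 0.2 kg, standing on the table. Origin: centre of its underside, z up along its axis. From 3 to 5 coddlers are there; an absent one has no pose
- coddler5: egg coddler: a white porcelain cup 48 mm across with a flat steel lid, lid top 52 mm above its foot, and an upright steel knob 16 mm across and 26 mm tall on the middle of the lid (78 mm tall in all), about 0.2 kg, standing on the table. Origin: centre of its underside, z up along its axis. From 3 to 5 coddlers are there; an absent one has no pose
- cooker: white plastic egg cooker, 220 mm deep (x), 240 mm wide (y), flat top 125 mm above the table, a clear dome 54 mm high on the rear half of the top; does not move. Origin: centre of its underside; its own -x faces the robot, its front face is at x = -110 mm; it may be turned by up to 0.15 rad. The chamber inside is open from 6 to 108 mm above the table
- drawer (a joint): drawer of the cooker, in m: 0 = fully home, 0.135 = fully open (towards the cooker's -x). It slides with about 1 N of friction; a spring detent 6 to 14 mm before home takes about 7 N to pass and then draws the drawer home; short of it the drawer stays where it is
- drawer_floor (a point): centre of the drawer's flat inner floor, 18 mm above the table; axes as the cooker's. Inside it measures 119 mm (x) by 190 mm (y), with no partitions; side and rear walls 34 mm high; the white front panel, 236 mm wide, is 60 to 70 mm in front of this point (-x) and its top edge is 110 mm above the table. There is room for two rows of three coddlers
- drawer_handle (a point): middle of the drawer's steel bar handle, which runs 100 mm along the cooker's y, 8 mm thick (x) and 12 mm high, 85 mm above the table, with a 22 mm gap between it and the front panel
- cam (a joint): steel cam latch on top of the cooker near the front left (seen from the robot), hinge axis along the cooker's y. 0 = leaning back 40 degrees past upright (free, near where it starts); grows as it swings up and forward; 2.0 = fully down forward over the drawer front, 15 degrees above level (locked, its stop). Stays where it is left; about 2 N at the cross bar moves it
- cam_grip (a point): middle of the latch's cross bar: a steel bar 12 mm thick, 28 mm long along the cooker's y, at the end of the 10 mm wide arm, 60 mm from the hinge; can be pinched by its two ends. Its own frame turns with the latch, -x pointing outwards along the arm
- cam_hinge (a point): middle of the latch's hinge, 137 mm above the table, 25 mm behind the front face
- setter (a joint): setting lever on top of the cooker at the right (seen from the robot): a flat steel arm turning about an upright hinge, in rad. 0 = 55 degrees to the robot's right of straight towards the cooker's front, 0.96 = straight to the front (cooker's -x), 1.92 = 55 degrees to the left; grows clockwise seen from above. Stays where it is left; about 2 N at the pin moves it
- setter_pin (a point): point on the axis of the black upright pin (14 mm across, 32 mm tall, from 12 to 44 mm above the cooker's top) at the lever's end, 50 mm from the hinge; this point is 30 mm above the top. Its frame turns with the lever; -x points outwards along the arm
- setter_hinge (a point): point on the setting lever's hinge axis, 30 mm above the cooker's top
- tab_mark (a point): top middle of the small fixed steel index tab (12 x 6 mm, 10 mm tall) standing on the cooker's top, 68 mm from the setting lever's hinge axis, on the arc beyond the lever's end. Its frame's -x points outwards from that axis: the lever is set when its arm points at the tab
- eggcup1: white ceramic egg cup, 50 mm across, 65 mm tall; origin at the centre of its foot; bystander
- eggcup2: another such egg cup; bystander
- timer: red plastic kitchen timer, 64 mm across, 52 mm tall; origin under its centre; bystander
- grinder: glass salt grinder with a steel cap, 50 mm across, 125 mm tall; origin under its centre; bystander
- measure: stainless steel measuring cup, 64 mm across, 60 mm tall, flat handle to its +y; origin under its centre; bystander
- spoon: spoon 150 mm long lying on the table; origin near its middle; bystander
There are look-alikes about, which are no part of the job. What is shaped like the coddler2 but blue is not meant. What is shaped like the coddler3 but turquoise is not meant.

How it is judged:
On the way, in this order (a step that is already met when the one before it is completed fails the run):
1. every coddler stands upright in the drawer (x of coddler1 in the frame of drawer_floor between -0.06 and 0.06 m and y of coddler1 in the frame of drawer_floor between -0.095 and 0.095 m and z of coddler1 in the frame of drawer_floor between -0.006 and 0.01 m and angle between each of coddler1, coddler2, coddler3, coddler4, coddler5's own z axis and vertical below 0.15 rad and x of coddler2 in the frame of drawer_floor between -0.06 and 0.06 m and y of coddler2 in the frame of drawer_floor between -0.095 and 0.095 m and z of coddler2 in the frame of drawer_floor between -0.006 and 0.01 m and x of coddler3 in the frame of drawer_floor between -0.06 and 0.06 m and y of coddler3 in the frame of drawer_floor between -0.095 and 0.095 m and z of coddler3 in the frame of drawer_floor between -0.006 and 0.01 m and x of coddler4 in the frame of drawer_floor between -0.06 and 0.06 m and y of coddler4 in the frame of drawer_floor between -0.095 and 0.095 m and z of coddler4 in the frame of drawer_floor between -0.006 and 0.01 m and x of coddler5 in the frame of drawer_floor between -0.06 and 0.06 m and y of coddler5 in the frame of drawer_floor between -0.095 and 0.095 m and z of coddler5 in the frame of drawer_floor between -0.006 and 0.01 m), for 0.3 s.
2. the drawer is fully home with the coddlers in it (all of step 1 and value of joint drawer below 0.004 m), for 0.3 s.
3. the cam latch is swung down to lock the closed drawer (value of joint drawer below 0.004 m and value of joint cam above 1.85 rad), for 0.3 s.
4. the setting lever points at the tab (all of step 3 and angle between the x axis of setter_pin and the x axis of tab_mark, either way round below 0.09 rad), for 0.3 s.
At the end, for the whole second after the job is handed in: every coddler that is there stands upright (within 0.15 rad) on the drawer floor and at rest, the drawer is within 4 mm of home, the cam latch is past 1.85 rad, and the setting lever points at the tab within 0.09 rad; nothing is held or touched (all of step 1 and all of step 4 and velocity of joint setter below 0.05 rad/s and linear speed of each of coddler1, coddler2, coddler3, coddler4, coddler5 below 0.03 m/s).
It fails at once if a bystander is moved more than 40 mm (distance of any of eggcup1, eggcup2, timer, grinder, measure, spoon from where it was at the start of the episode above 0.04 m).
Of coddler1, coddler2, coddler3, coddler4, coddler5 only 3 to 5 are there at a start; the rules pass over those that are not, and their reading is None.
At some moment in a run one of coddler1, coddler2, coddler3, coddler4, coddler5 may be knocked a few centimetres aside while the robot is not near it.
It also fails if it takes over 210 s, if anything falls off the work surface, if the arm or the gripper's body presses on something with over 40 N, if the wrist force passes 120 N, or if a joint passes its speed limit or range.

## Working session

There is one attempt and no reset: what is moved stays moved. The work goes in short steps, Python scripts to look and compute and a tool call to move; the robot and the scene stay as the last step left them, time stands still between calls to the robot, and variables do not carry over. Pictures are saved under pics/ and viewed, at most 14 in all, crops included, and the job is handed in when it is done.

Besides the shell and the picture viewer there is one more tool, called after ">>>" as name(argument=value, ...) on one line, values as JSON. arm_command: Moves the arm, as the interface text tells. Its arguments: {"type":"object","properties":{"plan":{"type":"array"},"fingers":{"type":"number"},"squeeze":{"type":"number"}},"required":["plan"]}

```bash
ls; mkdir -p pics
cat > h.py <<'E'
import numpy as np, cv2
from scipy.spatial.transform import Rotation as Ro
from bench import r
def world(c, u, v, z=None):
    K,R,t=np.array(c["mtx"]),np.array(c["R"]),np.array(c["t"])
    d=np.linalg.inv(K)@np.array([u,v,1.0])
    return R.T@(d*z-t)
def cloud(c):
    K,R,t=np.array(c["mtx"]),np.array(c["R"]),np.array(c["t"])
    v,u=np.mgrid[:480,:640]; Z=c["range_z"]
    d=np.stack([(u-K[0,2])/K[0,0]*Z,(v-K[1,2])/K[1,1]*Z,Z],-1)
    P=(d-t)@R; P[Z<=0]=np.nan
    return P
E
python3 - <<'E'
from h import *
print(r.get_obs())
for n in ("scene","top"):
    c=r.capture(n); cv2.imwrite(f"pics/{n}0.png",c["image"]); P=cloud(c)
    print(n, -np.array(c["R"]).T@c["t"])
    for q in ("coddler1","eggcup1","cooker","drawer","cam","setter","timer","grinder","measure","spoon","tab_mark"):
        for d in r.trace(c,q):
            m=d["region"]; p=P[m]; p=p[~np.isnan(p[:,0])]
            if len(p): print(q,round(d["score"],2),np.round(d["position"]),m.sum(),np.round(np.median(p,0),3),np.round(np.percentile(p,[2,98],axis=0),3).tolist(),c["image"][m].mean(0).round())
E
```

```text
pics
{'time_s': 0.0, 'joint_pos': array([-1.21879917,  0.62931502,  0.03846649,  1.51832613, -0.02695487,
        0.99629291, -0.02001285]), 'joint_vel': array([ 0.00198685,  0.00054546, -0.00129149,  0.00014756, -0.00215104,
       -0.00139906, -0.00110943]), 'joint_efforts': array([-4.31373664e-04, -5.49714983e+01,  1.14403468e+00, -1.86628461e+01,
       -5.20043483e-02,  2.37471383e-02,  1.81668065e-04]), 'position': array([0.26347455, 0.59350254, 0.20458813]), 'orientation': array([-6.51458896e-01, -3.07299168e+00,  2.82298526e-03]), 'force': array([0.74267382, 0.32819606, 0.49798662]), 'moment': array([0.0073152 , 0.09266051, 0.05159185]), 'gripper_force': 0.0, 'grip_width': 0.09391992804272326}
scene [1.08571593 0.77955631 0.87534352]
coddler1 0.95 [408. 356.] 875 [0.547 0.271 0.048] [[0.52, 0.242, 0.001], [0.564, 0.287, 0.077]] [109. 110. 109.]
coddler1 0.91 [247. 186.] 448 [ 0.52  -0.391  0.043] [[0.494, -0.419, 0.001], [0.539, -0.378, 0.075]] [111. 112. 112.]
coddler1 0.9 [266. 206.] 512 [ 0.539 -0.261  0.043] [[0.512, -0.29, 0.003], [0.556, -0.247, 0.076]] [110. 111. 110.]
[... 3648 characters left out ...]
53]] [ 42.  53. 158.]
timer 0.67 [498. 266.] 387 [ 0.51  -0.396  0.051] [[0.489, -0.423, 0.019], [0.531, -0.38, 0.079]] [135. 135. 127.]
timer 0.4 [295. 250.] 5075 [0.554 0.079 0.019] [[0.467, -0.022, 0.013], [0.624, 0.175, 0.111]] [154. 153. 142.]
grinder 0.9 [475. 220.] 683 [ 0.61  -0.34   0.121] [[0.59, -0.371, 0.003], [0.634, -0.328, 0.128]] [123. 126. 120.]
measure 0.84 [205. 209.] 735 [0.655 0.288 0.022] [[0.619, 0.253, -0.0], [0.734, 0.312, 0.061]] [110. 110. 103.]
spoon 0.87 [137. 289.] 608 [0.471 0.463 0.012] [[0.454, 0.356, -0.0], [0.5, 0.499, 0.022]] [106. 125. 133.]
tab_mark 0.61 [293. 249.] 5106 [0.554 0.079 0.019] [[0.466, -0.022, 0.013], [0.624, 0.175, 0.111]] [153. 153. 142.]
```

View pics/top0.png

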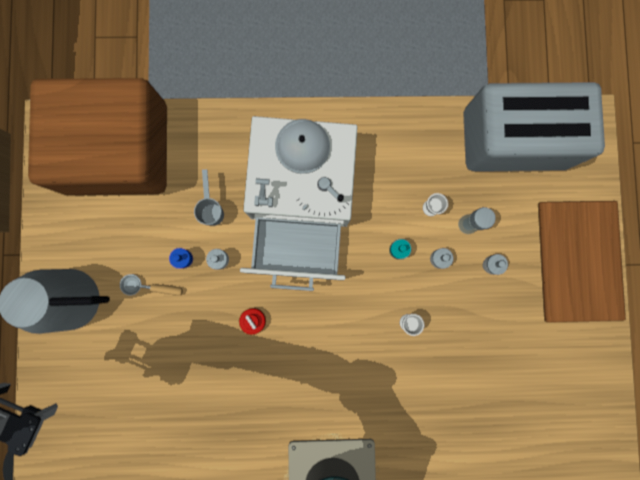

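View pics/scene0.png

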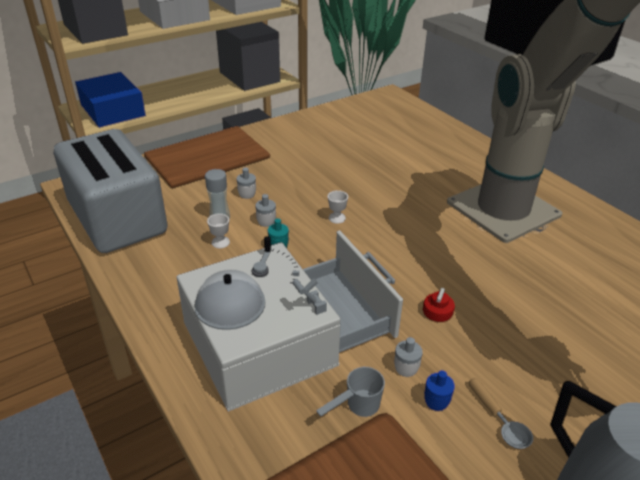

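```bash
cat >> h.py <<'E'
def coddlers(c,P=None,quiet=False):
    """white coddlers: knob-top centroids"""
    P=cloud(c) if P is None else P; out=[]
    for d in r.trace(c,"coddler1"):
        m=d["region"]; p=P[m]; col=c["image"][m].astype(float)
        k=(p[:,2]>.070)&(p[:,2]<.09)
        l=(p[:,2]>.047)&(p[:,2]<.057)
        f=lambda q:(q.min(0)+q.max(0))[:2]/2 if len(q) else np.full(2,np.nan)
        out.append((round(d["score"],2),np.round(d["position"]),k.sum(),np.round(np.median(p[k],0),4) if k.any() else None,l.sum(),np.round(f(p[l]),4),col.mean(0).round()))
    if not quiet:
        for o in out: print(*o)
    return out
E
python3 - <<'E'
from h import *
c=r.capture("top"); P=cloud(c)
coddlers(c,P)
# cooker pose: top-face points z~.125 edges
m=(abs(P[...,2]-.125)<.004)&(P[...,0]>.55)&(P[...,1]>-.1)&(P[...,1]<.22)
q=P[m][:,:2].astype(np.float32); print("top",cv2.minAreaRect(q),len(q))
m=(abs(P[...,2]-.110)<.004)&(P[...,0]<.55)&(P[...,0]>.43)&(P[...,1]>-.1)&(P[...,1]<.22)
q=P[m][:,:2].astype(np.float32); print("panel",cv2.minAreaRect(q),len(q))
m=(abs(P[...,2]-.018)<.003)&(P[...,0]<.65)&(P[...,0]>.43)&(P[...,1]>-.1)&(P[...,1]<.22)
q=P[m][:,:2].astype(np.float32); print("floor",cv2.minAreaRect(q),len(q))
# setter/pin/tab
m=(P[...,2]>.130)&(P[...,2]<.2)&(P[...,0]>.6)&(P[...,0]<.75)&(P[...,1]>-.06)&(P[...,1]<.19)
n,L,S,_=cv2.connectedComponentsWithStats(m.astype(np.uint8))
for i in range(1,n): print(S[i],np.nanmedian(P[L==i],0).round(4),np.nanmin(P[L==i],0).round(3),np.nanmax(P[L==i],0).round(3))
cv2.imwrite("pics/crop1.png",cv2.resize(c["image"][150:300,220:380],None,fx=5,fy=4.0*1,interpolation=cv2.INTER_CUBIC))
a=c["image"][230:290,150:230];b=c["image"][230:290,380:520]
cv2.imwrite("pics/crop2.png",cv2.resize(np.hstack([a,b]),None,fx=3.6,fy=3.6))
E
```

```text
0.93 [442. 257.] 39 [ 0.5265 -0.2716  0.0765] 265 [ 0.5264 -0.2716] [144. 143. 133.]
0.92 [178. 258.] 39 [0.5379 0.3494 0.0774] 279 [0.539  0.3497] [146.  71.  35.]
0.79 [402. 250.] 38 [ 0.5512 -0.1719  0.0779] 281 [ 0.551  -0.1726] [127. 132.  24.]
0.68 [497. 267.] 42 [ 0.5098 -0.4018  0.078 ] 266 [ 0.5098 -0.4031] [134. 136. 129.]
0.62 [217. 257.] 38 [0.5349 0.2625 0.0772] 282 [0.5349 0.2633] [141. 142. 135.]
0.22 [331. 188.] 0 None 0 [nan nan] [132. 130. 120.]
top ((0.7325069308280945, 0.06021972745656967), (0.2395203858613968, 0.2195369303226471), 84.62301635742188) 7018
panel ((0.4957951605319977, 0.08273610472679138), (0.23314137756824493, 0.009988279081881046), 84.58802795410156) 435
floor ((0.556611955165863, 0.08113482594490051), (0.21611641347408295, 0.13245894014835358), 83.18888854980469) 3082
[281 155  43  19 553] [0.7378 0.0552 0.1572] [0.719 0.009 0.13 ] [0.75  0.102 0.175]
[267 164   1   1   1] [0.7407 0.1342 0.1301] [0.741 0.134 0.13 ] [0.741 0.134 0.13 ]
[284 166   1   1   1] [0.7357 0.0965 0.1301] [0.736 0.096 0.13 ] [0.736 0.096 0.13 ]
[337 168   1   1   1] [ 0.72
[... 928 characters left out ...]
.163 0.197]
[297 190   1   1   1] [0.6811 0.0683 0.13  ] [0.681 0.068 0.13 ] [0.681 0.068 0.13 ]
[325 191   1   1   1] [0.6775 0.0061 0.1326] [0.677 0.006 0.133] [0.677 0.006 0.133]
[307 199   1   1   1] [0.6605 0.0464 0.1303] [0.661 0.046 0.13 ] [0.661 0.046 0.13 ]
[302 205   5   5  16] [0.6421 0.0532 0.1351] [0.637 0.049 0.13 ] [0.646 0.058 0.142]
[261 207   2   2   2] [0.643  0.1472 0.1306] [0.642 0.146 0.13 ] [0.644 0.148 0.131]
[312 209   1   1   1] [0.6379 0.0357 0.1304] [0.638 0.036 0.13 ] [0.638 0.036 0.13 ]
[340 208   1   1   1] [ 0.6392 -0.0265  0.1303] [ 0.639 -0.027  0.13 ] [ 0.639 -0.027  0.13 ]
[326 216   1   1   1] [0.6218 0.0049 0.1303] [0.622 0.005 0.13 ] [0.622 0.005 0.13 ]
```

Top view: the white coddlers are at (217,257), (442,257) and (497,267). Look-alikes are blue at (179,258) and turquoise at (401,250), and the egg cups are at (435,205) and (413,323). The cooker is around (297,197) with the drawer open, the setter at (329,187), and the tab near (302,207). I choose the three white ones and will check them in the close crop.

View pics/crop2.png

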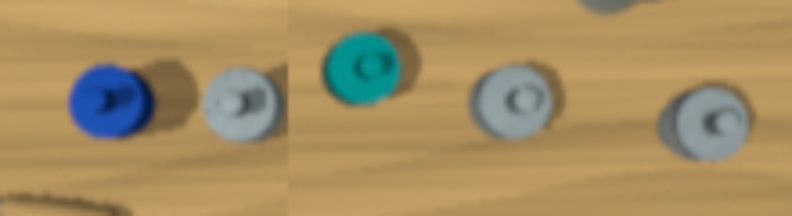

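```bash
cat >> h.py <<'E'
YAW=np.radians(-5.4); CX=np.array([np.cos(YAW),np.sin(YAW)]); CY=np.array([-CX[1],CX[0]]); TOP=np.array([.7325,.0602]); FL=np.array([.4958,.0827])+.065*CX
def ck(x,y): return TOP+x*CX+y*CY      # cooker frame -> world
def go(*pts, yang=None):
    """print shifts (cm, rad) from the measured pose to each target xyz (world)"""
    o=r.get_obs(); R=Ro.from_rotvec(o["orientation"]).as_matrix()
    a=np.degrees(np.arctan2(R[1,1],R[0,1])); w=90+np.degrees(YAW) if yang is None else yang
    d=(w-a+90)%180-90
    print("t",round(o["time_s"],1),"pos",o["position"].round(4),"F",o["force"].round(1),"w",round(o["grip_width"],4),"gf",round(o["gripper_force"],1),"yaw",round(-np.radians(d),3),"tilt z",R[:,2].round(3))
    for p in pts: print("  ",np.round(p,3),"->",(R.T@(np.array(p)-o["position"])*100).round(2))
E
python3 - <<'E'
from h import *
print("floor",FL,"tops",[FL+k*CY for k in(-.06,0,.06)])
go([.535,.263,.2],[.535,.263,.056])
E
```

```text
floor [0.56051153 0.07658296] tops [array([0.55486503, 0.01684924]), array([0.56051153, 0.07658296]), array([0.56615803, 0.13631668])]
t 1.3 pos [0.2637 0.5941 0.2055] F [-0.3  0.8 -0.8] w 0.0942 gf 0.0 yaw -0.324 tilt z [ 0. -0. -1.]
   [0.535 0.263 0.2  ] -> [-38.23 -19.25   0.55]
   [0.535 0.263 0.056] -> [-38.23 -19.25  14.95]
```

The crop shows blue and turquoise lids at about (110,100) and (365,68), which I'll leave. The white coddlers with steel lids are at about (242,104), (512,100) and (708,122), so I go to the left one first.

>>> arm_command(plan=[{"tx": -4.4, "ty": -2.2, "tz": 0.5, "yaw": -0.1}, {"tx": -8.8, "ty": -4.4, "tz": 0.5, "yaw": -0.2}, {"tx": -13.2, "ty": -6.6, "tz": 0.5, "yaw": -0.324}, {"tx": -17.6, "ty": -8.8, "tz": 0.5, "yaw": -0.324}, {"tx": -22, "ty": -11, "tz": 0.5, "yaw": -0.324}], fingers=4.5, squeeze=20)

```text
time_s: 1.8
position: [0.4213, 0.4027, 0.2007]
orientation: [0.147, 3.138, 0.001]
force: [0.6, 0.5, -0.1]
grip_width: 0.0574
gripper_force: 0.0
```

Run:
```python
from h import *
go([.535,.263,.2],[.535,.263,.056])
```

```text
t 1.8 pos [0.4213 0.4027 0.2007] F [ 0.6  0.5 -0.1] w 0.0574 gf 0.0 yaw 0.001 tilt z [ 0.  0. -1.]
   [0.535 0.263 0.2  ] -> [-12.62 -12.84   0.06]
   [0.535 0.263 0.056] -> [-12.62 -12.85  14.46]
```

>>> arm_command(plan=[{"tx": -3.2, "ty": -3.2}, {"tx": -6.4, "ty": -6.4}, {"tx": -9.6, "ty": -9.6}, {"tx": -12.6, "ty": -12.8}, {"tx": -12.6, "ty": -12.8}])

```text
$.plan[0]: bad value
```

Run:
```python
from h import *
c=r.capture("wrist"); P=cloud(c); coddlers(c,P)
go([.535,.263,.2],[.535,.263,.056])
```

```text
0.92 [281. 344.] 0 None 538 [0.5263 0.3508] [118.  55.  29.]
0.51 [177. 338.] 0 None 7 [0.5156 0.266 ] [116. 116. 115.]
t 1.9 pos [0.4268 0.3962 0.2007] F [-0.7  0.1  0.9] w 0.0494 gf 0.0 yaw -0.012 tilt z [ 0.004 -0.005 -1.   ]
   [0.535 0.263 0.2  ] -> [-12.17 -12.1    0.17]
   [0.535 0.263 0.056] -> [-12.11 -12.04  14.57]
```

>>> arm_command(plan=[{"tx": -3.0, "ty": -3.0, "tz": 0, "yaw": 0}, {"tx": -6, "ty": -6, "tz": 0, "yaw": 0}, {"tx": -9, "ty": -9, "tz": 0, "yaw": 0}, {"tx": -11.5, "ty": -11.5, "tz": 0, "yaw": 0}, {"tx": -11.5, "ty": -11.5, "tz": 0, "yaw": 0}])

```text
time_s: 2.4
position: [0.528, 0.2732, 0.2005]
orientation: [0.161, 3.135, -0.005]
force: [0.2, 1.1, 0.2]
grip_width: 0.0448
gripper_force: 0.0
```

Run:
```python
from h import *
c=r.capture("wrist"); P=cloud(c);  coddlers(c,P)
r.capture("top");r.capture("wrist")
go([.535,.263,.2],[.535,.263,.056])
```

```text
0.95 [318. 238.] 372 [0.5386 0.2627 0.0768] 2394 [0.5394 0.2626] [160. 156. 149.]
0.7 [354. 344.] 0 None 782 [0.678  0.2822] [123. 120. 114.]
0.68 [422. 233.] 386 [0.5423 0.3485 0.0768] 2359 [0.543  0.3487] [157.  72.  36.]
t 2.6 pos [0.5227 0.2809 0.2005] F [-0.5  0.2  0.4] w 0.045 gf 0.0 yaw 0.003 tilt z [-0.001  0.001 -1.   ]
   [0.535 0.263 0.2  ] -> [-1.39 -1.67  0.04]
   [0.535 0.263 0.056] -> [-1.4  -1.69 14.44]
```

>>> arm_command(plan=[{"tx": -1.5, "ty": -1.7, "tz": 4, "yaw": 0}, {"tx": -1.5, "ty": -1.7, "tz": 6, "yaw": 0}, {"tx": -1.5, "ty": -1.7, "tz": 6, "yaw": 0}, {"tx": -1.5, "ty": -1.7, "tz": 6, "yaw": 0}, {"tx": -1.5, "ty": -1.7, "tz": 6, "yaw": 0}])

```text
time_s: 3.1
position: [0.5374, 0.2627, 0.1419]
orientation: [0.144, 3.137, 0.003]
force: [1.1, -0.4, 0.0]
grip_width: 0.0452
gripper_force: 0.0
```

Run:
```python
from h import *
c=r.capture("wrist"); P=cloud(c);  coddlers(c,P)
go([.535,.263,.2],[.536,.263,.056])
```

```text
0.7 [455. 237.] 604 [0.5423 0.3481 0.0768] 3440 [0.543  0.3489] [152.  71.  36.]
0.64 [326. 244.] 564 [0.5385 0.2627 0.0768] 3482 [0.5394 0.2627] [154. 150. 143.]
t 3.2 pos [0.5376 0.262  0.1419] F [-0.2 -0.3 -0.1] w 0.0451 gf 0.0 yaw 0.002 tilt z [ 0.002  0.002 -1.   ]
   [0.535 0.263 0.2  ] -> [ 0.26  0.08 -5.81]
   [0.536 0.263 0.056] -> [0.19 0.07 8.59]
```

>>> arm_command(plan=[{"tx": 0, "ty": 0, "tz": 4, "yaw": 0}, {"tx": 0, "ty": 0, "tz": 8.5, "yaw": 0}, {"tx": 0, "ty": 0, "tz": 8.5, "yaw": 0}, {"tx": 0, "ty": 0, "tz": 8.5, "yaw": 0}, {"tx": 0, "ty": 0, "tz": 8.5, "yaw": 0}])

```text
time_s: 3.7
position: [0.5375, 0.2609, 0.0563]
orientation: [0.147, 3.137, 0.001]
force: [-0.2, -0.1, 0.4]
grip_width: 0.0454
gripper_force: 0.0
```

>>> arm_command(plan=[{"tx": 0, "ty": 0, "tz": 0, "yaw": 0}, {"tx": 0, "ty": 0, "tz": 0, "yaw": 0}, {"tx": 0, "ty": 0, "tz": 0, "yaw": 0}, {"tx": 0, "ty": 0, "tz": 0, "yaw": 0}, {"tx": 0, "ty": 0, "tz": 0, "yaw": 0}], fingers=0, squeeze=25)

```text
time_s: 4.2
position: [0.5372, 0.2609, 0.0555]
orientation: [0.147, 3.138, 0.0]
force: [0.0, 0.6, 0.6]
grip_width: 0.0157
gripper_force: 24.9
```

>>> arm_command(plan=[{"tx": 0, "ty": 0, "tz": -4, "yaw": 0}, {"tx": 0, "ty": 0, "tz": -8, "yaw": 0}, {"tx": 0, "ty": 0, "tz": -12, "yaw": 0}, {"tx": 0, "ty": 0, "tz": -14.5, "yaw": 0}, {"tx": 0, "ty": 0, "tz": -14.5, "yaw": 0}])

```text
time_s: 4.7
position: [0.5393, 0.2616, 0.204]
orientation: [0.147, 3.132, 0.005]
force: [0.2, -0.3, -2.3]
grip_width: 0.0153
gripper_force: 24.9
```

Run:
```python
from h import *
p=FL+.06*CY; go([*p,.2],[*p,.076])
```

```text
t 4.7 pos [0.5393 0.2616 0.204 ] F [ 0.2 -0.3 -2.3] w 0.0153 gf 24.9 yaw 0.0 tilt z [ 0.006  0.003 -1.   ]
   [0.566 0.136 0.2  ] -> [ -3.85 -12.22   0.38]
   [0.566 0.136 0.076] -> [ -3.77 -12.27  12.78]
```

>>> arm_command(plan=[{"tx": -1.3, "ty": -4, "tz": 0, "yaw": 0}, {"tx": -2.6, "ty": -8, "tz": 0, "yaw": 0}, {"tx": -3.6, "ty": -11, "tz": 0, "yaw": 0}, {"tx": -4, "ty": -12.2, "tz": 0, "yaw": 0}, {"tx": -4, "ty": -12.2, "tz": 0, "yaw": 0}])

```text
time_s: 5.2
position: [0.5652, 0.1331, 0.1991]
orientation: [-0.153, -3.136, 0.002]
force: [0.2, 0.7, -1.7]
grip_width: 0.0155
gripper_force: 24.9
```

>>> arm_command(plan=[{"tx": 0, "ty": 0, "tz": 0, "yaw": 0}, {"tx": 0, "ty": 0, "tz": 0, "yaw": 0}, {"tx": 0, "ty": 0, "tz": 4, "yaw": 0}, {"tx": 0, "ty": 0, "tz": 8, "yaw": 0}, {"tx": 0, "ty": 0, "tz": 10, "yaw": 0}])

```text
time_s: 5.7
position: [0.5631, 0.1373, 0.0975]
orientation: [-0.142, -3.134, 0.0]
force: [-1.1, -0.1, -1.9]
grip_width: 0.0155
gripper_force: 24.9
```

Run:
```python
from h import *
r.capture("top");c=r.capture("top")
P=cloud(c)
m=(abs(P[...,2]-.110)<.004)&(P[...,0]<.55)&(P[...,0]>.43)&(P[...,1]>-.1)&(P[...,1]<.22)
q=P[m][:,:2].astype(np.float32); print("panel",cv2.minAreaRect(q),len(q))
cv2.imwrite("pics/w1.png",r.capture("wrist")["image"])
p=FL+.06*CY; go([*p,.0745])
```

```text
panel ((0.49105772376060486, 0.033853717148303986), (0.135200634598732, 0.009778625331819057), 84.53768920898438) 246
t 5.8 pos [0.5643 0.1371 0.0994] F [ 1.1 -0.  -1.2] w 0.0155 gf 24.9 yaw 0.003 tilt z [-0.003  0.    -1.   ]
   [0.566 0.136 0.074] -> [-0.2  -0.06  2.49]
```

>>> arm_command(plan=[{"tx": 0, "ty": 0, "tz": 1.5, "yaw": 0}, {"tx": 0, "ty": 0, "tz": 2.4, "yaw": 0}, {"tx": 0, "ty": 0, "tz": 2.5, "yaw": 0}, {"tx": 0, "ty": 0, "tz": 2.5, "yaw": 0}, {"tx": 0, "ty": 0, "tz": 2.5, "yaw": 0}])

```text
time_s: 6.35
position: [0.5662, 0.1358, 0.0763]
orientation: [0.147, 3.137, 0.001]
force: [0.2, 0.5, -2.4]
grip_width: 0.0152
gripper_force: 24.9
```

>>> arm_command(plan=[{"tx": 0, "ty": 0, "tz": 0, "yaw": 0}, {"tx": 0, "ty": 0, "tz": 0, "yaw": 0}, {"tx": 0, "ty": 0, "tz": 0, "yaw": 0}, {"tx": 0, "ty": 0, "tz": -2, "yaw": 0}, {"tx": 0, "ty": 0, "tz": -6, "yaw": 0}], fingers=3.5)

```text
time_s: 6.85
position: [0.5634, 0.1349, 0.1337]
orientation: [-0.147, -3.132, 0.003]
force: [0.6, 0.3, 1.0]
grip_width: 0.0349
gripper_force: 0.0
```

>>> arm_command(plan=[{"tx": 0, "ty": 0, "tz": -4, "yaw": 0}, {"tx": 0, "ty": 0, "tz": -8, "yaw": 0}, {"tx": 0, "ty": 0, "tz": -8, "yaw": 0}, {"tx": 0, "ty": 0, "tz": -8, "yaw": 0}, {"tx": 0, "ty": 0, "tz": -8, "yaw": 0}])

```text
time_s: 7.35
position: [0.5647, 0.1352, 0.2144]
orientation: [-0.147, -3.136, 0.001]
force: [-0.3, 0.4, -0.3]
grip_width: 0.0352
gripper_force: 0.0
```

Run:
```python
from h import *
c=r.capture("wrist"); P=cloud(c)
k=(P[...,2]>.09)&(P[...,2]<.102)&(P[...,0]>.52)&(P[...,0]<.6)&(P[...,1]>.09); print("knob",k.sum(),np.median(P[k],0) if k.any() else 0)
c=r.capture("top"); coddlers(c)
go([.5265,-.2716,.2])
```

```text
knob 371 [0.56753321 0.13587927 0.0948109 ]
0.98 [179. 260.] 40 [0.5378 0.3496 0.0773] 271 [0.539  0.3502] [156.  75.  37.]
0.78 [402. 251.] 38 [ 0.5513 -0.1717  0.0773] 261 [ 0.551  -0.1724] [ 96. 100.  17.]
0.7 [442. 258.] 38 [ 0.5265 -0.2713  0.0773] 269 [ 0.5265 -0.2717] [120. 120. 113.]
t 7.5 pos [0.5647 0.1353 0.214 ] F [0.3 0.2 0.4] w 0.0354 gf 0.0 yaw 0.0 tilt z [-0.003 -0.001 -1.   ]
   [ 0.526 -0.272  0.2  ] -> [-1.000e-02 -4.086e+01  1.440e+00]
```

>>> arm_command(plan=[{"tx": 0, "ty": -4.5, "tz": 0, "yaw": 0}, {"tx": 0, "ty": -9, "tz": 0, "yaw": 0}, {"tx": 0, "ty": -13.5, "tz": 0, "yaw": 0}, {"tx": 0, "ty": -18, "tz": 0, "yaw": 0}, {"tx": 0, "ty": -22.5, "tz": 0, "yaw": 0}])

```text
time_s: 8.0
position: [0.5437, -0.0901, 0.2145]
orientation: [-0.147, -3.136, -0.0]
force: [1.4, -0.6, -0.0]
grip_width: 0.0353
gripper_force: 0.0
```

>>> arm_command(plan=[{"tx": 0, "ty": -4.5, "tz": 0, "yaw": 0}, {"tx": 0, "ty": -9, "tz": 0, "yaw": 0}, {"tx": 0, "ty": -13.5, "tz": 0, "yaw": 0}, {"tx": 0, "ty": -17, "tz": 0, "yaw": 0}, {"tx": 0, "ty": -18.3, "tz": 0, "yaw": 0}])

```text
time_s: 8.5
position: [0.5254, -0.2754, 0.2143]
orientation: [-0.157, -3.135, 0.003]
force: [-0.0, -0.4, 0.3]
grip_width: 0.0347
gripper_force: 0.0
```

>>> arm_command(plan=[{"tx": 0, "ty": 0, "tz": 3, "yaw": 0}, {"tx": 0, "ty": 0, "tz": 6, "yaw": 0}, {"tx": 0, "ty": 0, "tz": 6, "yaw": 0}, {"tx": 0, "ty": 0, "tz": 6, "yaw": 0}, {"tx": 0, "ty": 0, "tz": 6, "yaw": 0}])

```text
time_s: 9.0
position: [0.5286, -0.2704, 0.1567]
orientation: [0.146, 3.136, -0.001]
force: [-0.2, -0.2, 0.6]
grip_width: 0.035
gripper_force: 0.0
```

Run:
```python
from h import *
c=r.capture("wrist"); coddlers(c)
go([.528,-.2716,.056])
```

```text
0.92 [319. 239.] 510 [ 0.5307 -0.274   0.0768] 3124 [ 0.5314 -0.2742] [156. 152. 144.]
0.86 [136. 230.] 574 [ 0.5136 -0.403   0.0767] 3035 [ 0.5142 -0.4044] [139. 135. 129.]
t 9.1 pos [ 0.5285 -0.2707  0.1569] F [ 0.3  0.2 -1.1] w 0.0349 gf 0.0 yaw 0.001 tilt z [ 0.002 -0.001 -1.   ]
   [ 0.528 -0.272  0.056] -> [ 0.06 -0.08 10.09]
```

>>> arm_command(plan=[{"tx": -0.1, "ty": -0.2, "tz": 4, "yaw": 0}, {"tx": -0.1, "ty": -0.2, "tz": 8, "yaw": 0}, {"tx": -0.1, "ty": -0.2, "tz": 10.1, "yaw": 0}, {"tx": -0.1, "ty": -0.2, "tz": 10.1, "yaw": 0}, {"tx": -0.1, "ty": -0.2, "tz": 10.1, "yaw": 0}])

```text
time_s: 9.6
position: [0.5289, -0.273, 0.055]
orientation: [0.147, 3.137, -0.001]
force: [0.7, 0.8, 1.4]
grip_width: 0.0354
gripper_force: 0.0
```

>>> arm_command(plan=[{"tx": 0, "ty": 0, "tz": 0, "yaw": 0}, {"tx": 0, "ty": 0, "tz": 0, "yaw": 0}, {"tx": 0, "ty": 0, "tz": 0, "yaw": 0}, {"tx": 0, "ty": 0, "tz": 0, "yaw": 0}, {"tx": 0, "ty": 0, "tz": 0, "yaw": 0}], fingers=0, squeeze=25)

```text
time_s: 10.1
position: [0.5286, -0.2731, 0.055]
orientation: [0.147, 3.137, -0.001]
force: [-0.1, 0.3, 3.9]
grip_width: 0.0152
gripper_force: 25.0
```

>>> arm_command(plan=[{"tx": 0, "ty": 0, "tz": -4, "yaw": 0}, {"tx": 0, "ty": 0, "tz": -8, "yaw": 0}, {"tx": 0, "ty": 0, "tz": -12, "yaw": 0}, {"tx": 0, "ty": 0, "tz": -14.5, "yaw": 0}, {"tx": 0, "ty": 0, "tz": -14.5, "yaw": 0}])

```text
time_s: 10.6
position: [0.5302, -0.2737, 0.2029]
orientation: [0.147, 3.132, -0.004]
force: [-0.1, -0.6, -2.1]
grip_width: 0.0156
gripper_force: 25.0
```

Run:
```python
from h import *
r.capture("top");c=r.capture("top");coddlers(c)
p=FL; go([*p,.2],[*p,.076])
```

```text
0.95 [177. 257.] 39 [0.5379 0.3497 0.077 ] 285 [0.5391 0.3497] [149.  72.  36.]
0.82 [270. 244.] 127 [0.5612 0.1339 0.0713] 7 [0.5525 0.1203] [154. 152. 140.]
0.78 [402. 250.] 37 [ 0.5513 -0.1719  0.0769] 264 [ 0.552  -0.1728] [132. 136.  16.]
0.57 [455. 245.] 0 None 0 [nan nan] [98. 98. 91.]
0.42 [496. 271.] 0 None 26 [ 0.4895 -0.4004] [135. 142. 141.]
t 10.8 pos [ 0.527  -0.2722  0.1978] F [-0.3  0.  -1.6] w 0.0153 gf 25.0 yaw 0.0 tilt z [-0.003  0.001 -1.   ]
   [0.561 0.077 0.2  ] -> [-0.07 35.04 -0.18]
   [0.561 0.077 0.076] -> [-0.11 35.02 12.22]
```

>>> arm_command(plan=[{"tx": -0.1, "ty": 4.5, "tz": 0, "yaw": 0}, {"tx": -0.1, "ty": 9, "tz": 0, "yaw": 0}, {"tx": -0.1, "ty": 13.5, "tz": 0, "yaw": 0}, {"tx": -0.1, "ty": 18, "tz": 0, "yaw": 0}, {"tx": -0.1, "ty": 22, "tz": 0, "yaw": 0}])

```text
time_s: 11.25
position: [0.5483, -0.0512, 0.1972]
orientation: [-0.146, -3.134, -0.001]
force: [0.5, -0.1, -2.3]
grip_width: 0.0157
gripper_force: 25.0
```

>>> arm_command(plan=[{"tx": 0, "ty": 4, "tz": 0, "yaw": 0}, {"tx": 0, "ty": 8, "tz": 0, "yaw": 0}, {"tx": 0, "ty": 11, "tz": 0, "yaw": 0}, {"tx": 0, "ty": 13, "tz": 0, "yaw": 0}, {"tx": 0, "ty": 13, "tz": 0, "yaw": 0}])

```text
time_s: 11.75
position: [0.5605, 0.0799, 0.1972]
orientation: [-0.138, -3.135, -0.003]
force: [0.1, -0.0, -2.2]
grip_width: 0.0154
gripper_force: 25.0
```

>>> arm_command(plan=[{"tx": 0, "ty": 0, "tz": 0, "yaw": 0}, {"tx": 0, "ty": 0, "tz": 0, "yaw": 0}, {"tx": 0, "ty": 0, "tz": 2, "yaw": 0}, {"tx": 0, "ty": 0, "tz": 4, "yaw": 0}, {"tx": 0, "ty": 0, "tz": 5, "yaw": 0}])

```text
time_s: 12.25
position: [0.5609, 0.0735, 0.1478]
orientation: [-0.151, -3.135, 0.002]
force: [-0.9, 0.8, -2.6]
grip_width: 0.0155
gripper_force: 25.0
```

Run:
```python
from h import *
r.capture("top")
p=FL; go([*p,.0745])
```

```text
t 12.3 pos [0.5603 0.0736 0.1468] F [-0.7  0.  -3. ] w 0.0153 gf 25.0 yaw -0.002 tilt z [-0.004 -0.001 -1.   ]
   [0.561 0.077 0.074] -> [-0.03  0.31  7.23]
```

>>> arm_command(plan=[{"tx": 0, "ty": 0.2, "tz": 3, "yaw": 0}, {"tx": 0, "ty": 0.2, "tz": 6, "yaw": 0}, {"tx": 0, "ty": 0.2, "tz": 7.1, "yaw": 0}, {"tx": 0, "ty": 0.2, "tz": 7.2, "yaw": 0}, {"tx": 0, "ty": 0.2, "tz": 7.2, "yaw": 0}])

```text
time_s: 12.8
position: [0.563, 0.0773, 0.0783]
orientation: [0.148, 3.137, 0.0]
force: [0.1, -0.6, -2.7]
grip_width: 0.0158
gripper_force: 25.0
```

>>> arm_command(plan=[{"tx": 0, "ty": 0, "tz": 0, "yaw": 0}, {"tx": 0, "ty": 0, "tz": 0, "yaw": 0}, {"tx": 0, "ty": 0, "tz": 0, "yaw": 0}, {"tx": 0, "ty": 0, "tz": -2, "yaw": 0}, {"tx": 0, "ty": 0, "tz": -6, "yaw": 0}], fingers=3.5)

```text
time_s: 13.3
position: [0.5601, 0.0773, 0.1363]
orientation: [-0.147, -3.133, 0.002]
force: [0.9, 0.0, -0.1]
grip_width: 0.0349
gripper_force: 0.0
```

>>> arm_command(plan=[{"tx": 0, "ty": 0, "tz": -4, "yaw": 0}, {"tx": 0, "ty": 0, "tz": -8, "yaw": 0}, {"tx": 0, "ty": 0, "tz": -8, "yaw": 0}, {"tx": 0, "ty": 0, "tz": -8, "yaw": 0}, {"tx": 0, "ty": 0, "tz": -8, "yaw": 0}])

```text
time_s: 13.8
position: [0.5613, 0.0774, 0.2166]
orientation: [-0.147, -3.136, 0.001]
force: [-0.4, -0.3, -0.0]
grip_width: 0.0348
gripper_force: 0.0
```

Run:
```python
from h import *
c=r.capture("wrist"); P=cloud(c)
k=(P[...,2]>.09)&(P[...,2]<.102)&(P[...,0]>.53)&(P[...,0]<.6)
n,L,S,_=cv2.connectedComponentsWithStats(k.astype(np.uint8))
for i in range(1,n):
    if S[i,4]>50: print("knob",S[i],np.median(P[L==i],0))
c=r.capture("top"); coddlers(c)
go([.512,-.403,.2])
```

```text
knob [396 224  22  22 376] [0.56746936 0.13516582 0.09477697]
knob [316 229  21  22 363] [0.56582549 0.07665774 0.09481012]
0.94 [179. 258.] 40 [0.5378 0.349  0.0773] 276 [0.5388 0.3497] [153.  76.  41.]
0.78 [498. 265.] 41 [ 0.5099 -0.4019  0.0766] 264 [ 0.5097 -0.403 ] [142. 144. 136.]
0.62 [403. 253.] 38 [ 0.5513 -0.1724  0.0768] 273 [ 0.5509 -0.1727] [118. 124.  27.]
0.42 [332. 269.] 0 None 29 [ 0.5122 -0.0159] [163. 163. 154.]
t 13.9 pos [0.5613 0.0774 0.2161] F [ 0.5 -0.6 -0.8] w 0.0351 gf 0.0 yaw 0.0 tilt z [-0.003 -0.    -1.   ]
   [ 0.512 -0.403  0.2  ] -> [  0.4  -48.29   1.64]
```

>>> arm_command(plan=[{"tx": 0, "ty": -4.5, "tz": 0, "yaw": 0}, {"tx": 0, "ty": -9, "tz": 0, "yaw": 0}, {"tx": 0, "ty": -13.5, "tz": 0, "yaw": 0}, {"tx": 0, "ty": -18, "tz": 0, "yaw": 0}, {"tx": 0, "ty": -22.5, "tz": 0, "yaw": 0}])

```text
time_s: 14.45
position: [0.5403, -0.148, 0.2165]
orientation: [-0.147, -3.136, -0.001]
force: [1.4, 0.7, -0.3]
grip_width: 0.0353
gripper_force: 0.0
```

>>> arm_command(plan=[{"tx": 0.2, "ty": -4.5, "tz": 0, "yaw": 0}, {"tx": 0.4, "ty": -9, "tz": 0, "yaw": 0}, {"tx": 0.4, "ty": -13.5, "tz": 0, "yaw": 0}, {"tx": 0.4, "ty": -18, "tz": 0, "yaw": 0}, {"tx": 0.4, "ty": -22, "tz": 0, "yaw": 0}])

```text
time_s: 14.95
position: [0.5153, -0.3674, 0.2163]
orientation: [-0.149, -3.136, -0.001]
force: [1.1, -0.2, 0.2]
grip_width: 0.0351
gripper_force: 0.0
```

>>> arm_command(plan=[{"tx": 0, "ty": -3, "tz": 0, "yaw": 0}, {"tx": 0, "ty": -3.8, "tz": 3, "yaw": 0}, {"tx": 0, "ty": -3.8, "tz": 6, "yaw": 0}, {"tx": 0, "ty": -3.8, "tz": 6, "yaw": 0}, {"tx": 0, "ty": -3.8, "tz": 6, "yaw": 0}])

```text
time_s: 15.45
position: [0.5127, -0.4024, 0.1567]
orientation: [-0.147, -3.136, -0.002]
force: [0.6, -0.4, 0.8]
grip_width: 0.0351
gripper_force: 0.0
```

Run:
```python
from h import *
c=r.capture("wrist"); coddlers(c)
go([.5115,-.4035,.056])
```

```text
0.91 [618. 257.] 0 None 946 [ 0.5556 -0.1922] [85. 86. 29.]
0.8 [324. 239.] 503 [ 0.5134 -0.405   0.0768] 3158 [ 0.5141 -0.4049] [163. 159. 151.]
t 15.6 pos [ 0.514  -0.4031  0.1587] F [ 1.1  0.2 -1.1] w 0.0354 gf 0.0 yaw 0.001 tilt z [ 0.002 -0.001 -1.   ]
   [ 0.511 -0.404  0.056] -> [ 0.26 -0.06 10.27]
```

>>> arm_command(plan=[{"tx": 0.1, "ty": -0.1, "tz": 4, "yaw": 0}, {"tx": 0.1, "ty": -0.1, "tz": 8, "yaw": 0}, {"tx": 0.1, "ty": -0.1, "tz": 10.2, "yaw": 0}, {"tx": 0.1, "ty": -0.1, "tz": 10.2, "yaw": 0}, {"tx": 0.1, "ty": -0.1, "tz": 10.2, "yaw": 0}])

```text
time_s: 16.05
position: [0.5129, -0.4042, 0.0568]
orientation: [0.146, 3.137, -0.002]
force: [-0.6, 0.3, -0.5]
grip_width: 0.0353
gripper_force: 0.0
```

>>> arm_command(plan=[{"tx": 0, "ty": 0, "tz": 0, "yaw": 0}, {"tx": 0, "ty": 0, "tz": 0, "yaw": 0}, {"tx": 0, "ty": 0, "tz": 0, "yaw": 0}, {"tx": 0, "ty": 0, "tz": 0, "yaw": 0}, {"tx": 0, "ty": 0, "tz": 0, "yaw": 0}], fingers=0, squeeze=25)

```text
time_s: 16.55
position: [0.5124, -0.4043, 0.0565]
orientation: [0.147, 3.137, -0.001]
force: [0.3, 0.5, 6.6]
grip_width: 0.0152
gripper_force: 25.0
```

>>> arm_command(plan=[{"tx": 0, "ty": 0, "tz": -4, "yaw": 0}, {"tx": 0, "ty": 0, "tz": -8, "yaw": 0}, {"tx": 0, "ty": 0, "tz": -12, "yaw": 0}, {"tx": 0, "ty": 0, "tz": -14.5, "yaw": 0}, {"tx": 0, "ty": 0, "tz": -14.5, "yaw": 0}])

```text
time_s: 17.05
position: [0.5136, -0.4053, 0.2041]
orientation: [0.147, 3.132, -0.006]
force: [0.9, -0.8, -2.2]
grip_width: 0.0154
gripper_force: 25.0
```

Run:
```python
from h import *
r.capture("top");c=r.capture("top");coddlers(c)
p=FL-.06*CY; go([*p,.2],[*p,.076])
```

```text
0.91 [295. 245.] 135 [0.5611 0.0768 0.0713] 2 [0.5398 0.0699] [150. 148. 136.]
0.86 [403. 248.] 38 [ 0.5511 -0.1721  0.0772] 271 [ 0.5509 -0.1728] [127. 131.  18.]
0.74 [269. 244.] 146 [0.5616 0.1349 0.0716] 11 [0.5527 0.1263] [148. 146. 134.]
0.56 [180. 258.] 41 [0.5378 0.3491 0.0776] 266 [0.539  0.3472] [143.  69.  33.]
t 17.2 pos [ 0.5106 -0.4029  0.1984] F [ 0.1 -0.1 -2.1] w 0.0152 gf 25.0 yaw 0.001 tilt z [-0.003  0.002 -1.   ]
   [0.555 0.017 0.2  ] -> [-0.47 42.2  -0.08]
   [0.555 0.017 0.076] -> [-0.51 42.18 12.32]
```

>>> arm_command(plan=[{"tx": -0.1, "ty": 4.5, "tz": 0, "yaw": 0}, {"tx": -0.2, "ty": 9, "tz": 0, "yaw": 0}, {"tx": -0.3, "ty": 13.5, "tz": 0, "yaw": 0}, {"tx": -0.4, "ty": 18, "tz": 0, "yaw": 0}, {"tx": -0.4, "ty": 22.5, "tz": 0, "yaw": 0}])

```text
time_s: 17.7
position: [0.5354, -0.1779, 0.1981]
orientation: [-0.147, -3.134, -0.002]
force: [0.5, 0.5, -2.1]
grip_width: 0.0157
gripper_force: 25.0
```

>>> arm_command(plan=[{"tx": 0, "ty": 4.5, "tz": 0, "yaw": 0}, {"tx": 0, "ty": 9, "tz": 0, "yaw": 0}, {"tx": 0, "ty": 13.5, "tz": 0, "yaw": 0}, {"tx": 0, "ty": 17.5, "tz": 0, "yaw": 0}, {"tx": 0, "ty": 19.6, "tz": 0, "yaw": 0}])

```text
time_s: 18.2
position: [0.5537, 0.02, 0.1982]
orientation: [-0.139, -3.134, -0.003]
force: [0.7, -0.5, -2.6]
grip_width: 0.0154
gripper_force: 25.0
```

>>> arm_command(plan=[{"tx": 0, "ty": 0, "tz": 0, "yaw": 0}, {"tx": 0, "ty": 0, "tz": 0, "yaw": 0}, {"tx": 0, "ty": 0, "tz": 0, "yaw": 0}, {"tx": 0, "ty": 0, "tz": 2, "yaw": 0}, {"tx": 0, "ty": 0, "tz": 4, "yaw": 0}])

```text
time_s: 18.7
position: [0.5556, 0.0127, 0.1602]
orientation: [0.152, 3.137, -0.001]
force: [0.2, 0.4, -2.6]
grip_width: 0.0151
gripper_force: 25.0
```

Run:
```python
from h import *
r.capture("top")
p=FL-.06*CY; go([*p,.0755])
```

```text
t 18.8 pos [0.553  0.0126 0.1568] F [-1.2 -0.4 -4.2] w 0.0153 gf 25.0 yaw -0.003 tilt z [-0.005 -0.001 -1.   ]
   [0.555 0.017 0.076] -> [-0.19  0.45  8.12]
```

>>> arm_command(plan=[{"tx": 0, "ty": 0.2, "tz": 3, "yaw": 0}, {"tx": 0, "ty": 0.2, "tz": 6, "yaw": 0}, {"tx": 0, "ty": 0.2, "tz": 8.0, "yaw": 0}, {"tx": 0, "ty": 0.2, "tz": 8.3, "yaw": 0}, {"tx": 0, "ty": 0.2, "tz": 8.3, "yaw": 0}])

```text
time_s: 19.25
position: [0.5554, 0.0157, 0.0774]
orientation: [-0.15, -3.137, 0.001]
force: [0.9, -0.0, -3.1]
grip_width: 0.0157
gripper_force: 25.0
```

>>> arm_command(plan=[{"tx": 0, "ty": 0, "tz": 0, "yaw": 0}, {"tx": 0, "ty": 0, "tz": 0, "yaw": 0}, {"tx": 0, "ty": 0, "tz": 0, "yaw": 0}, {"tx": 0, "ty": 0, "tz": -2, "yaw": 0}, {"tx": 0, "ty": 0, "tz": -6, "yaw": 0}], fingers=3.5)

```text
time_s: 19.75
position: [0.5535, 0.0169, 0.1365]
orientation: [-0.147, -3.133, 0.001]
force: [0.5, -0.4, 0.4]
grip_width: 0.0351
gripper_force: 0.0
```

>>> arm_command(plan=[{"tx": 0, "ty": 0, "tz": -4, "yaw": 0}, {"tx": 0, "ty": 0, "tz": -8, "yaw": 0}, {"tx": 1, "ty": 0, "tz": -8, "yaw": 0}, {"tx": 2, "ty": 0, "tz": -8, "yaw": 0}, {"tx": 2, "ty": 0, "tz": -8, "yaw": 0}])

```text
time_s: 20.25
position: [0.533, 0.0189, 0.2168]
orientation: [-0.146, -3.135, 0.0]
force: [0.2, 0.3, -0.3]
grip_width: 0.035
gripper_force: 0.0
```

Run:
```python
from h import *
r.capture("wrist");c=r.capture("wrist"); P=cloud(c)
k=(P[...,2]>.09)&(P[...,2]<.102)&(P[...,0]>.53)&(P[...,0]<.6)
n,L,S,_=cv2.connectedComponentsWithStats(k.astype(np.uint8))
for i in range(1,n):
    if S[i,4]>50:
        p=np.median(P[L==i],0); q=p[:2]-FL; print("knob",S[i],p, "in drawer",q@CX,q@CY)
cv2.imwrite("pics/w2.png",c["image"])
# handle
k=(abs(P[...,2]-.091)<.004)&(P[...,0]<.49)&(P[...,0]>.42); q=P[k][:,:2].astype(np.float32)
print("handle",cv2.minAreaRect(q) if len(q) else 0, len(q))
k=(abs(P[...,2]-.110)<.004)&(P[...,0]<.53)&(P[...,0]>.46); q=P[k][:,:2].astype(np.float32)
print("panel",cv2.minAreaRect(q) if len(q) else 0, len(q))
h=FL-.15*CX; go([*h,.2],[*h,.07])
```

```text
knob [477 241  24  22 386] [0.55868416 0.13546496 0.09471268] in drawer -0.007360548055808819 0.05844870814348991
knob [314 254  22  22 353] [0.55722031 0.01532815 0.09480587] in drawer 0.002487977874910154 -0.0612926893196465
handle ((0.468634694814682, 0.05143407732248306), (0.16411392390727997, 0.029415925964713097), 84.65607452392578) 2328
panel ((0.49150875210762024, 0.08213447034358978), (0.2351909577846527, 0.009396085515618324), 84.63937377929688) 5139
t 20.4 pos [0.5346 0.0188 0.2164] F [ 0.6 -0.8  0.2] w 0.035 gf 0.0 yaw 0.001 tilt z [-0.002 -0.    -1.   ]
   [0.411 0.091 0.2  ] -> [12.95  6.01  1.67]
   [0.411 0.091 0.07 ] -> [12.92  6.01 14.67]
```

View pics/w2.png

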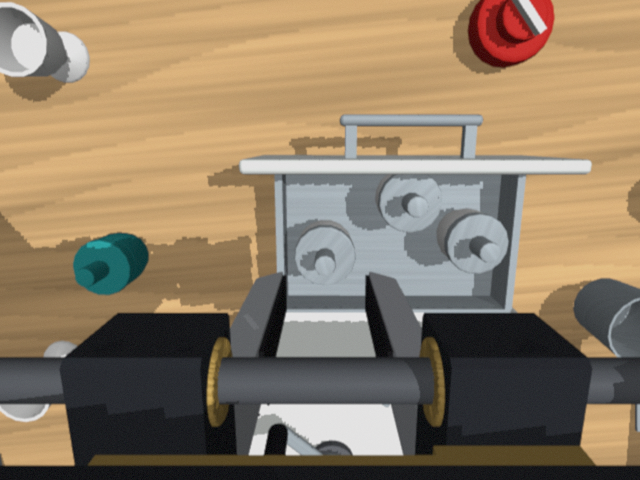

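The wrist view shows the three coddlers upright in the drawer, with knobs at about (485,250), (415,205) and (323,265). The middle one was knocked towards the front but still stands inside. The handle bar is at about (411,120). Next I push the drawer in.

>>> arm_command(plan=[{"tx": 4, "ty": 2, "tz": 0, "yaw": 0}, {"tx": 8, "ty": 4, "tz": 0, "yaw": 0}, {"tx": 12, "ty": 6, "tz": 0, "yaw": 0}, {"tx": 13, "ty": 6, "tz": 3, "yaw": 0}, {"tx": 13, "ty": 6, "tz": 6, "yaw": 0}], fingers=0)

```text
time_s: 20.85
position: [0.4103, 0.0917, 0.1569]
orientation: [0.143, 3.138, 0.001]
force: [0.9, -0.3, 0.2]
grip_width: 0.001
gripper_force: 0.0
```

>>> arm_command(plan=[{"tx": 0, "ty": 0, "tz": 3, "yaw": 0}, {"tx": 0, "ty": 0, "tz": 6, "yaw": 0}, {"tx": 0, "ty": 0, "tz": 8.5, "yaw": 0}, {"tx": 0, "ty": 0, "tz": 8.5, "yaw": 0}, {"tx": 0, "ty": 0, "tz": 8.5, "yaw": 0}])

```text
time_s: 21.35
position: [0.4113, 0.0906, 0.072]
orientation: [-0.147, -3.136, 0.001]
force: [0.4, 0.3, -0.3]
grip_width: 0.0003
gripper_force: 0.0
```

Run:
```python
from h import *
r.capture("wrist");c=r.capture("wrist"); P=cloud(c)
k=(P[...,2]>.09)&(P[...,2]<.102)&(P[...,0]>.50)&(P[...,0]<.6)
n,L,S,_=cv2.connectedComponentsWithStats(k.astype(np.uint8))
for i in range(1,n):
    if S[i,4]>50:
        p=np.median(P[L==i],0); q=p[:2]-FL; print("knob",S[i],p, "in drawer",q@CX,q@CY)
h0=FL-.108*CX; h=ck(-.138-.008,.0); print(h0,h); go([*h0,.07],[*h,.07])
```

```text
[0.45299084 0.08674666] [0.58714795 0.07393981]
t 21.4 pos [0.4125 0.0909 0.0732] F [-0.5  0.3 -0.1] w 0.0003 gf 0.0 yaw 0.0 tilt z [ 0.001  0.    -1.   ]
   [0.453 0.087 0.07 ] -> [-4.07 -0.03  0.33]
   [0.587 0.074 0.07 ] -> [-17.55  -0.05   0.34]
```

>>> arm_command(plan=[{"tx": -2, "ty": 0, "tz": 0.2, "yaw": 0}, {"tx": -3.5, "ty": 0, "tz": 0.2, "yaw": 0}, {"tx": -4.2, "ty": 0, "tz": 0.2, "yaw": 0}, {"tx": -5, "ty": 0, "tz": 0.2, "yaw": 0}, {"tx": -6, "ty": 0, "tz": 0.2, "yaw": 0}])

```text
time_s: 21.95
position: [0.471, 0.0851, 0.0709]
orientation: [-0.147, -3.137, 0.0]
force: [-2.0, 0.3, 0.8]
grip_width: 0.0006
gripper_force: 0.8
```

>>> arm_command(plan=[{"tx": -1.2, "ty": 0, "tz": 0, "yaw": 0}, {"tx": -2.4, "ty": 0, "tz": 0, "yaw": 0}, {"tx": -3.6, "ty": 0, "tz": 0, "yaw": 0}, {"tx": -4.8, "ty": 0, "tz": 0, "yaw": 0}, {"tx": -6, "ty": 0, "tz": 0, "yaw": 0}])

```text
time_s: 22.45
position: [0.5315, 0.0794, 0.0707]
orientation: [-0.147, -3.138, 0.0]
force: [-2.0, 0.6, 1.0]
grip_width: 0.0007
gripper_force: 0.7
```

>>> arm_command(plan=[{"tx": -1, "ty": 0, "tz": 0, "yaw": 0}, {"tx": -2, "ty": 0, "tz": 0, "yaw": 0}, {"tx": -3, "ty": 0, "tz": 0, "yaw": 0}, {"tx": -3.5, "ty": 0, "tz": 0, "yaw": 0}, {"tx": -4, "ty": 0, "tz": 0, "yaw": 0}])

```text
time_s: 22.95
position: [0.5657, 0.076, 0.07]
orientation: [-0.146, -3.127, 0.002]
force: [-16.7, 1.5, 14.9]
grip_width: 0.0003
gripper_force: 8.3
```

Run:
```python
from h import *
h=ck(-.138-.008,.0);go([*h,.07])
```

```text
t 22.9 pos [0.5657 0.076  0.07  ] F [-16.7   1.5  14.9] w 0.0003 gf 8.3 yaw 0.001 tilt z [-0.011 -0.001 -1.   ]
   [0.587 0.074 0.07 ] -> [-2.16 -0.01 -0.03]
```

Run:
```python
from h import *
c=r.capture("scene");i=cv2.resize(c["image"][215:385,230:430],(800,600));c=r.capture("top")
j=cv2.resize(c["image"][170:290,220:380],(800,600))
cv2.imwrite("pics/p1.png",np.hstack([cv2.resize(i,(400,400)),cv2.resize(j,(400,400))]))
go()
```

```text
t 23.1 pos [0.5656 0.0761 0.0699] F [-11.4   0.9   8. ] w 0.0005 gf 5.4 yaw 0.001 tilt z [-0.011 -0.001 -1.   ]
```

View pics/p1.png

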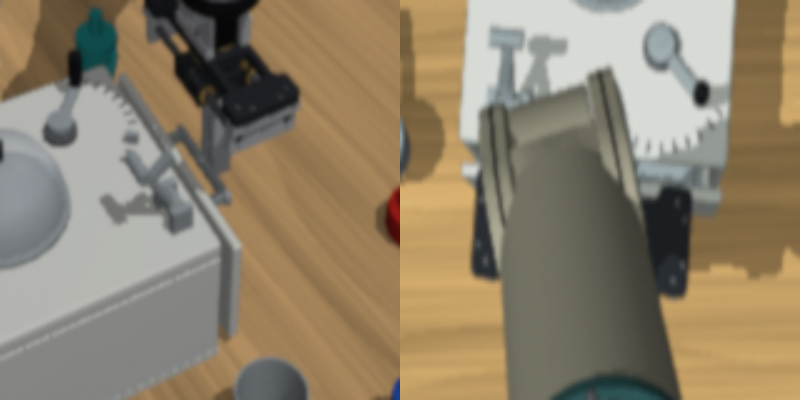

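The drawer is nearly closed, with the panel about 1.5 cm proud of the body at its detent and the fingers on the handle. Keep pushing.

>>> arm_command(plan=[{"tx": -0.4, "ty": 0, "tz": 0, "yaw": 0}, {"tx": -0.8, "ty": 0, "tz": 0, "yaw": 0}, {"tx": -1.0, "ty": 0, "tz": 0, "yaw": 0}, {"tx": -1.0, "ty": 0, "tz": 0, "yaw": 0}, {"tx": -1.0, "ty": 0, "tz": 0, "yaw": 0}])

```text
time_s: 23.55
position: [0.578, 0.0749, 0.0699]
orientation: [-0.146, -3.132, 0.001]
force: [-7.0, 1.0, 3.7]
grip_width: 0.0006
gripper_force: 3.3
```

>>> arm_command(plan=[{"tx": -0.3, "ty": 0, "tz": 0, "yaw": 0}, {"tx": -0.6, "ty": 0, "tz": 0, "yaw": 0}, {"tx": -0.6, "ty": 0, "tz": 0, "yaw": 0}, {"tx": -0.6, "ty": 0, "tz": 0, "yaw": 0}, {"tx": -0.6, "ty": 0, "tz": 0, "yaw": 0}])

```text
time_s: 24.05
position: [0.5779, 0.0749, 0.0699]
orientation: [-0.145, -3.121, 0.002]
force: [-17.4, 1.1, 15.9]
grip_width: 0.0004
gripper_force: 9.1
```

>>> arm_command(plan=[{"tx": 1.0, "ty": 0, "tz": 0, "yaw": 0}, {"tx": 4, "ty": 0, "tz": 0, "yaw": 0}, {"tx": 8, "ty": 0, "tz": -2, "yaw": 0}, {"tx": 11, "ty": 0, "tz": -6, "yaw": 0}, {"tx": 12, "ty": 0, "tz": -10, "yaw": 0}])

```text
time_s: 24.55
position: [0.4644, 0.0855, 0.1709]
orientation: [-0.145, -3.135, 0.001]
force: [1.1, 1.0, 0.4]
grip_width: 0.0005
gripper_force: 0.0
```

>>> arm_command(plan=[{"tx": 0, "ty": 0, "tz": -5, "yaw": 0}, {"tx": 0, "ty": -4, "tz": -9, "yaw": 0}, {"tx": 0, "ty": -8, "tz": -12, "yaw": 0}, {"tx": 0, "ty": -12, "tz": -12, "yaw": 0}, {"tx": 0, "ty": -16, "tz": -12, "yaw": 0}])

```text
time_s: 25.05
position: [0.4542, -0.0764, 0.2926]
orientation: [0.148, 3.131, -0.002]
force: [0.8, -0.5, -0.7]
grip_width: 0.0005
gripper_force: 0.0
```

Run:
```python
from h import *
c=r.capture("top"); P=cloud(c)
i=cv2.resize(c["image"][150:270,230:370],None,fx=3.4,fy=3.4,interpolation=cv2.INTER_CUBIC)
C=np.stack([(P[...,:2]-TOP)@CX,(P[...,:2]-TOP)@CY,P[...,2]],-1)  # cooker frame
def box(z0,z1,x0,x1,y0,y1): return (C[...,2]>z0)&(C[...,2]<z1)&(C[...,0]>x0)&(C[...,0]<x1)&(C[...,1]>y0)&(C[...,1]<y1)
for n,b in dict(panel=(.1,.117,-.25,-.09,-.12,.12),handle=(.08,.098,-.25,-.09,-.12,.12),pin=(.160,.176,-.11,0,-.12,.05),sett=(.129,.145,-.1,0,-.12,.03),tab=(.129,.146,-.12,-.07,-.05,.03),bar=(.175,.205,-.11,.0,.04,.12),cam=(.14,.21,-.11,0,.04,.12),hing=(.138,.155,-.11,0,.04,.12)).items():
    m=box(*b); q=C[m]
    if len(q): print(n,len(q),np.median(q,0).round(4),np.percentile(q,[3,97],axis=0).round(4).tolist())
s=r.capture("scene"); j=cv2.resize(s["image"][225:345,215:345],None,fx=3.4,fy=3.4,interpolation=cv2.INTER_CUBIC)
hh=min(i.shape[0],j.shape[0]); cv2.imwrite("pics/p2.png",cv2.resize(np.hstack([i[:hh],j[:hh]]),(800,int(hh*800/(i.shape[1]+j.shape[1])))))
go()
```

```text
panel 536 [-0.1148  0.0024  0.1093] [[-0.1195, -0.1099, 0.1028], [-0.1091, 0.1113, 0.1145]]
handle 326 [-0.1404 -0.0004  0.0893] [[-0.1494, -0.0919, 0.0814], [-0.1191, 0.0934, 0.0958]]
pin 37 [-0.0671 -0.0918  0.1683] [[-0.0727, -0.0983, 0.162], [-0.0054, -0.0112, 0.1714]]
sett 335 [-0.0356 -0.0502  0.1374] [[-0.0905, -0.0862, 0.1292], [-0.0025, 0.0226, 0.1433]]
tab 30 [-0.0897 -0.0153  0.1315] [[-0.1019, -0.0345, 0.1292], [-0.0767, 0.0219, 0.1378]]
bar 145 [-0.0558  0.0744  0.1882] [[-0.0829, 0.0621, 0.1767], [-0.0455, 0.0869, 0.1933]]
cam 283 [-0.0766  0.0742  0.1764] [[-0.0926, 0.0581, 0.1413], [-0.0464, 0.0918, 0.1928]]
hing 147 [-0.0847  0.074   0.1443] [[-0.0943, 0.0565, 0.1389], [-0.0749, 0.093, 0.1517]]
t 25.1 pos [ 0.4528 -0.0804  0.2914] F [0.4 0.1 0.5] w 0.0002 gf 0.0 yaw -0.009 tilt z [ 0.003 -0.004 -1.   ]
```

View pics/p2.png

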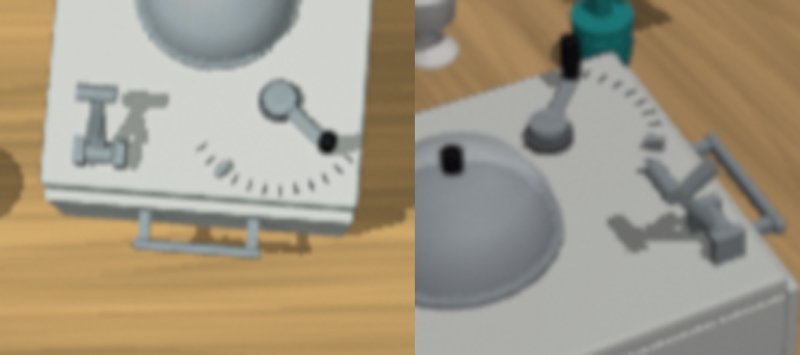

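The view shows the panel flush with the cooker front, so the drawer is home. The latch leans back with its bar at crop (97,92), the setter pin is at (328,142), its hinge at (280,98), and the tab at (224,168).

Run:
```python
from h import *
p=ck(-.052,.074); print(p); go([*p,.28],[*p,.168])
c=r.capture("top"); r.capture("top")
for n,u,v,z in (("tab",305.6,206.7,.135),("hinge",324.5,183.1,.143),("pin",340.7,197.9,.169)):
    K,R,t=np.array(c["mtx"]),np.array(c["R"]),np.array(c["t"]); o=-R.T@t; d=R.T@np.linalg.inv(K)@[u,v,1]; q=o+d*(z-o[2])/d[2]; print(n,q.round(4),((q[:2]-TOP)@CX).round(4),((q[:2]-TOP)@CY).round(4))
```

```text
[0.68769479 0.13876522]
t 25.1 pos [ 0.4528 -0.0804  0.2914] F [0.4 0.1 0.5] w 0.0002 gf 0.0 yaw -0.009 tilt z [ 0.003 -0.004 -1.   ]
   [0.688 0.139 0.28 ] -> [-21.1   24.23   1.13]
   [0.688 0.139 0.168] -> [-21.05  24.26  12.33]
tab [0.6426 0.0497 0.135 ] -0.0885 -0.0189
hinge [0.6931 0.0071 0.143 ] -0.0342 -0.0565
pin [ 0.6551 -0.0264  0.169 ] -0.0689 -0.0935
```

>>> arm_command(plan=[{"tx": -3, "ty": 3.4, "tz": 0, "yaw": 0}, {"tx": -6, "ty": 6.8, "tz": 0, "yaw": 0}, {"tx": -9, "ty": 10.2, "tz": 0, "yaw": 0}, {"tx": -12, "ty": 13.6, "tz": 0, "yaw": 0}, {"tx": -14, "ty": 16, "tz": 0, "yaw": 0}], fingers=5)

```text
time_s: 25.75
position: [0.6087, 0.078, 0.2899]
orientation: [0.139, 3.138, 0.004]
force: [-0.9, -0.2, 0.5]
grip_width: 0.0367
gripper_force: 0.0
```

>>> arm_command(plan=[{"tx": -2.4, "ty": 2.8, "tz": 0, "yaw": 0}, {"tx": -4.8, "ty": 5.6, "tz": 0, "yaw": 0}, {"tx": -6, "ty": 7.2, "tz": 0, "yaw": 0}, {"tx": -6.2, "ty": 7.3, "tz": 0, "yaw": 0}, {"tx": -6.2, "ty": 7.3, "tz": 0, "yaw": 0}])

```text
time_s: 26.25
position: [0.675, 0.1406, 0.2896]
orientation: [-0.144, -3.137, 0.0]
force: [-0.2, -1.0, -0.5]
grip_width: 0.0499
gripper_force: 0.0
```

Run:
```python
from h import *
r.capture("wrist");r.capture("wrist");c=r.capture("wrist"); P=cloud(c)
C=np.stack([(P[...,:2]-TOP)@CX,(P[...,:2]-TOP)@CY,P[...,2]],-1)
def box(z0,z1,x0,x1,y0,y1): return (C[...,2]>z0)&(C[...,2]<z1)&(C[...,0]>x0)&(C[...,0]<x1)&(C[...,1]>y0)&(C[...,1]<y1)
for n,b in dict(bar=(.175,.205,-.09,.0,.05,.10),hing=(.138,.155,-.11,-.06,.04,.12),pin=(.160,.176,-.11,-.04,-.12,.05),tab=(.133,.139,-.12,-.07,-.04,.02)).items():
    m=box(*b); q=C[m]
    if len(q): print(n,len(q),np.median(q,0).round(4),np.percentile(q,[3,97],axis=0).round(4).tolist())
cv2.imwrite("pics/w3.png",c["image"])
p=ck(-.052,.074); go([*p,.28],[*p,.168])
```

```text
bar 1266 [-0.0514  0.0743  0.1881] [[-0.0788, 0.062, 0.1762], [-0.0415, 0.0867, 0.1921]]
hing 1082 [-0.0807  0.0739  0.1439] [[-0.0894, 0.0561, 0.1401], [-0.0707, 0.0924, 0.1474]]
pin 359 [-0.0626 -0.0914  0.1675] [[-0.0685, -0.0984, 0.1608], [-0.0563, -0.0865, 0.169]]
tab 105 [-0.0849 -0.0161  0.1341] [[-0.0896, -0.0206, 0.1331], [-0.08, -0.0122, 0.1353]]
t 26.4 pos [0.6749 0.1382 0.2907] F [ 0.7 -0.8  0.2] w 0.0502 gf 0.0 yaw -0.0 tilt z [-0.    -0.001 -1.   ]
   [0.688 0.139 0.28 ] -> [-1.27  0.17  1.07]
   [0.688 0.139 0.168] -> [-1.27  0.18 12.27]
```

View pics/w3.png

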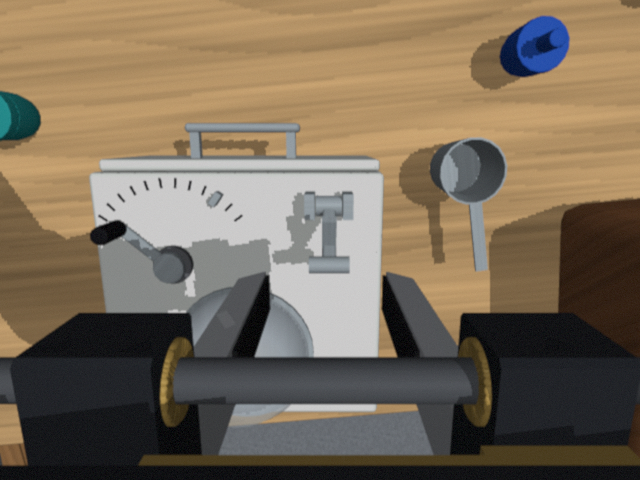

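The wrist view shows the cross bar at (328,264), the latch hinge at (328,205), the tab at (215,199), and the setter pin at (108,233). I descend on the bar.

>>> arm_command(plan=[{"tx": -1.4, "ty": 0.2, "tz": 3, "yaw": 0}, {"tx": -1.4, "ty": 0.2, "tz": 6, "yaw": 0}, {"tx": -1.4, "ty": 0.2, "tz": 9, "yaw": 0}, {"tx": -1.4, "ty": 0.2, "tz": 12, "yaw": 0}, {"tx": -1.4, "ty": 0.2, "tz": 12.3, "yaw": 0}])

```text
time_s: 26.9
position: [0.6864, 0.1382, 0.1639]
orientation: [-0.149, -3.131, 0.004]
force: [-0.8, 0.5, 0.2]
grip_width: 0.0503
gripper_force: 0.0
```

>>> arm_command(plan=[{"tx": 0, "ty": 0, "tz": 0, "yaw": 0}, {"tx": 0, "ty": 0, "tz": 0, "yaw": 0}, {"tx": 0, "ty": 0, "tz": 0, "yaw": 0}, {"tx": 0, "ty": 0, "tz": 0, "yaw": 0}, {"tx": 0, "ty": 0, "tz": 0, "yaw": 0}], fingers=0, squeeze=15)

```text
time_s: 27.4
position: [0.6911, 0.1392, 0.1694]
orientation: [0.148, 3.134, -0.0]
force: [1.1, -2.7, 5.8]
grip_width: 0.0278
gripper_force: 15.0
```

Run:
```python
from h import *
o=r.get_obs()["position"]; q=o[:2]-TOP; print("cooker frame",q@CX,q@CY,o[2]+.019)
hx,hz=-.083,.137; px,pz=q@CX,o[2]+.019
a=np.arctan2(px-hx,pz-hz); print("back angle",np.degrees(a),"rad",np.hypot(px-hx,pz-hz)); L=.06
for b in np.radians([24,12,0,-12,-24,-36,-48,-60,-68,-75]): print(round(np.degrees(b)),"tx",round(-100*((hx+L*np.sin(b))-(hx+L*np.sin(a))),2),"tz",round(-100*(L*np.cos(b)-L*np.cos(a)),2))
go()
```

```text
cooker frame -0.0486687234576499 0.0747986023587719 0.1884351559236414
back angle 33.72180771331429 rad 0.06184021194915668
24 tx 0.89 tz -0.49
12 tx 2.08 tz -0.88
0 tx 3.33 tz -1.01
-12 tx 4.58 tz -0.88
-24 tx 5.77 tz -0.49
-36 tx 6.86 tz 0.14
-48 tx 7.79 tz 0.98
-60 tx 8.53 tz 1.99
-68 tx 8.89 tz 2.74
-75 tx 9.13 tz 3.44
t 27.4 pos [0.6911 0.1392 0.1694] F [ 1.1 -2.7  5.8] w 0.0278 gf 15.0 yaw -0.0 tilt z [ 0.004 -0.    -1.   ]
```

>>> arm_command(plan=[{"tx": 0.9, "ty": 0, "tz": -0.5, "yaw": 0}, {"tx": 2.1, "ty": 0, "tz": -0.9, "yaw": 0}, {"tx": 3.3, "ty": 0, "tz": -1.0, "yaw": 0}, {"tx": 4.6, "ty": 0, "tz": -0.9, "yaw": 0}, {"tx": 5.8, "ty": 0, "tz": -0.5, "yaw": 0}])

```text
time_s: 27.9
position: [0.6342, 0.1447, 0.175]
orientation: [0.148, 3.131, 0.001]
force: [2.2, -2.8, 5.6]
grip_width: 0.0276
gripper_force: 15.0
```

>>> arm_command(plan=[{"tx": 1.1, "ty": 0, "tz": 0.6, "yaw": 0}, {"tx": 2.0, "ty": 0, "tz": 1.5, "yaw": 0}, {"tx": 2.7, "ty": 0, "tz": 2.5, "yaw": 0}, {"tx": 3.1, "ty": 0, "tz": 3.2, "yaw": 0}, {"tx": 3.4, "ty": 0, "tz": 4.0, "yaw": 0}])

```text
time_s: 28.4
position: [0.5965, 0.1482, 0.1325]
orientation: [-0.147, -3.136, 0.001]
force: [-3.1, -1.7, 4.3]
grip_width: 0.0272
gripper_force: 15.0
```

Run:
```python
from h import *
o=r.get_obs(); p=o["position"]; q=p[:2]-TOP; print("cooker frame",q@CX,q@CY,p[2]+.019, "above level deg",np.degrees(np.arctan2(p[2]+.019-.137,-.083-q@CX)))
go()
```

```text
cooker frame -0.1437273081265702 0.07481193083924034 0.1515359855483984 above level deg 13.461321167075756
t 28.4 pos [0.5965 0.1482 0.1325] F [-3.1 -1.7  4.3] w 0.0272 gf 15.0 yaw 0.0 tilt z [-0.002 -0.001 -1.   ]
```

>>> arm_command(plan=[{"tx": 0, "ty": 0, "tz": 0.3, "yaw": 0}, {"tx": 0, "ty": 0, "tz": 0.4, "yaw": 0}, {"tx": 0, "ty": 0, "tz": 0.4, "yaw": 0}, {"tx": 0, "ty": 0, "tz": 0.4, "yaw": 0}, {"tx": 0, "ty": 0, "tz": 0.4, "yaw": 0}])

```text
time_s: 28.9
position: [0.5952, 0.1483, 0.1276]
orientation: [-0.147, -3.132, 0.002]
force: [-6.7, -1.9, 2.7]
grip_width: 0.0274
gripper_force: 15.0
```

>>> arm_command(plan=[{"tx": 0, "ty": 0, "tz": 0, "yaw": 0}, {"tx": 0, "ty": 0, "tz": 0, "yaw": 0}, {"tx": 0, "ty": 0, "tz": -0.3, "yaw": 0}, {"tx": 0, "ty": 0, "tz": -4, "yaw": 0}, {"tx": 0, "ty": 0, "tz": -8, "yaw": 0}], fingers=5.5)

```text
time_s: 29.4
position: [0.5974, 0.1485, 0.2084]
orientation: [-0.147, -3.136, 0.001]
force: [1.0, 1.0, 0.5]
grip_width: 0.0546
gripper_force: 0.0
```

>>> arm_command(plan=[{"tx": 0, "ty": -3, "tz": -3.5, "yaw": 0}, {"tx": 0, "ty": -7, "tz": -4, "yaw": 0}, {"tx": 0, "ty": -11, "tz": -4, "yaw": 0}, {"tx": -2, "ty": -14, "tz": -4, "yaw": 0}, {"tx": -4, "ty": -16.5, "tz": -4, "yaw": 0}], fingers=4)

```text
time_s: 29.9
position: [0.623, -0.0219, 0.2496]
orientation: [0.15, 3.136, -0.001]
force: [0.7, -0.4, -0.0]
grip_width: 0.0399
gripper_force: 0.0
```

Run:
```python
from h import *
r.capture("wrist");r.capture("wrist");c=r.capture("wrist"); P=cloud(c)
C=np.stack([(P[...,:2]-TOP)@CX,(P[...,:2]-TOP)@CY,P[...,2]],-1)
def box(z0,z1,x0,x1,y0,y1): return (C[...,2]>z0)&(C[...,2]<z1)&(C[...,0]>x0)&(C[...,0]<x1)&(C[...,1]>y0)&(C[...,1]<y1)
for n,b in dict(bar=(.14,.175,-.18,-.125,.05,.10),pin=(.166,.172,-.09,-.04,-.12,.02),tab=(.133,.139,-.12,-.07,-.04,.02),panel=(.1,.117,-.25,-.09,-.12,.03)).items():
    m=box(*b); q=C[m]
    if len(q): print(n,len(q),np.median(q,0).round(4),np.percentile(q,[3,97],axis=0).round(4).tolist())
cv2.imwrite("pics/w4.png",c["image"])
p=ck(-.0655,-.0935); go([*p,.23],[*p,.15])
```

```text
bar 1192 [-0.1371  0.0718  0.1568] [[-0.1432, 0.0599, 0.1489], [-0.126, 0.087, 0.1593]]
pin 324 [-0.0626 -0.0937  0.1678] [[-0.0681, -0.0989, 0.1663], [-0.0566, -0.0878, 0.169]]
tab 132 [-0.0848 -0.0168  0.1341] [[-0.0898, -0.0211, 0.1332], [-0.0796, -0.0121, 0.1354]]
panel 3041 [-0.1103 -0.0448  0.1087] [[-0.1149, -0.1143, 0.1021], [-0.1047, 0.0254, 0.115]]
t 30.1 pos [ 0.6233 -0.0221  0.2485] F [0.5 0.6 0.1] w 0.04 gf 0.0 yaw -0.004 tilt z [ 0.001 -0.001 -1.   ]
   [ 0.658 -0.027  0.23 ] -> [-3.54 -0.12  1.85]
   [ 0.658 -0.027  0.15 ] -> [-3.54 -0.11  9.85]
```

View pics/w4.png

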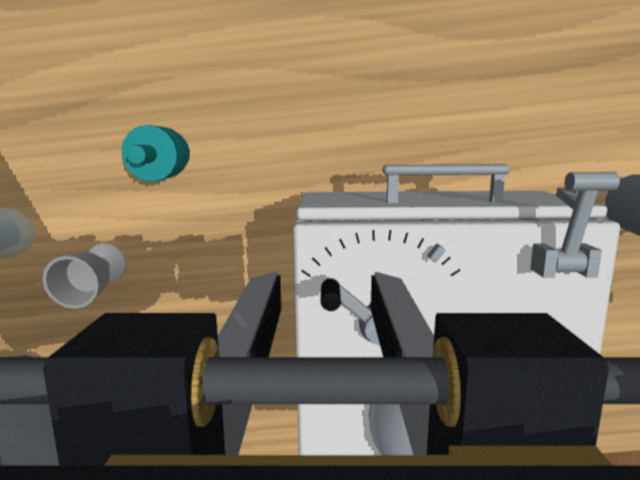

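The wrist view shows the latch down over the drawer front, with the bar at (592,180) and the panel closed. The setter pin is at (331,293) and the tab at (435,253). I take the pin next.

>>> arm_command(plan=[{"tx": -2, "ty": -0.1, "tz": 0, "yaw": 0}, {"tx": -3.5, "ty": -0.1, "tz": 2, "yaw": 0}, {"tx": -3.5, "ty": -0.1, "tz": 5, "yaw": 0}, {"tx": -3.5, "ty": -0.1, "tz": 8, "yaw": 0}, {"tx": -3.5, "ty": -0.1, "tz": 9.9, "yaw": 0}])

```text
time_s: 30.55
position: [0.6558, -0.0214, 0.1473]
orientation: [-0.144, -3.136, -0.002]
force: [-0.2, -0.2, 0.4]
grip_width: 0.0398
gripper_force: 0.0
```

>>> arm_command(plan=[{"tx": 0, "ty": 0, "tz": 0, "yaw": 0}, {"tx": 0, "ty": 0, "tz": 0, "yaw": 0}, {"tx": 0, "ty": 0, "tz": 0, "yaw": 0}, {"tx": 0, "ty": 0, "tz": 0, "yaw": 0}, {"tx": 0, "ty": 0, "tz": 0, "yaw": 0}], fingers=0, squeeze=12)

```text
time_s: 31.05
position: [0.6572, -0.0253, 0.151]
orientation: [0.149, 3.137, -0.003]
force: [-2.9, -2.9, 6.1]
grip_width: 0.0135
gripper_force: 12.0
```

Run:
```python
from h import *
o=r.get_obs()["position"]; q=o[:2]-TOP; print("cooker frame",q@CX,q@CY,o[2])
go()
```

```text
cooker frame -0.0668675788388991 -0.09223044387101548 0.15096492457298089
t 31.1 pos [ 0.6572 -0.0253  0.151 ] F [-2.9 -2.9  6.1] w 0.0135 gf 12.0 yaw -0.001 tilt z [ 0.001 -0.002 -1.   ]
```

>>> arm_command(plan=[{"tx": 0.94, "ty": 1.11, "tz": 0, "yaw": 0}, {"tx": 1.53, "ty": 2.46, "tz": 0, "yaw": 0}, {"tx": 1.7, "ty": 3.76, "tz": 0, "yaw": 0}, {"tx": 1.53, "ty": 5.05, "tz": 0, "yaw": 0}, {"tx": 1.15, "ty": 6.03, "tz": 0, "yaw": 0}])

```text
time_s: 31.55
position: [0.6506, 0.0369, 0.1502]
orientation: [-0.149, -3.137, 0.002]
force: [-2.3, -3.8, 2.7]
grip_width: 0.0136
gripper_force: 12.0
```

>>> arm_command(plan=[{"tx": -0.2, "ty": 0.4, "tz": 0, "yaw": 0}, {"tx": -0.4, "ty": 0.64, "tz": 0, "yaw": 0}, {"tx": -0.4, "ty": 0.64, "tz": 0, "yaw": 0}, {"tx": -0.4, "ty": 0.64, "tz": 0, "yaw": 0}, {"tx": -0.4, "ty": 0.64, "tz": 0, "yaw": 0}])

```text
time_s: 32.05
position: [0.6566, 0.0439, 0.15]
orientation: [0.148, 3.137, 0.002]
force: [-2.3, -1.6, 4.7]
grip_width: 0.0138
gripper_force: 12.0
```

Run:
```python
from h import *
o=r.get_obs()["position"]; q=o[:2]-TOP; print("cooker frame",q@CX,q@CY,o[2]); go()
```

```text
cooker frame -0.07403413836385263 -0.023365035532765484 0.15003353070192776
t 32.0 pos [0.6566 0.0439 0.15  ] F [-2.3 -1.6  4.7] w 0.0138 gf 12.0 yaw 0.0 tilt z [ 0.001  0.001 -1.   ]
```

>>> arm_command(plan=[{"tx": 0, "ty": 0, "tz": 0, "yaw": 0}, {"tx": 0, "ty": 0, "tz": 0, "yaw": 0}, {"tx": 0, "ty": 0, "tz": -1, "yaw": 0}, {"tx": 0, "ty": 0, "tz": -4.5, "yaw": 0}, {"tx": 0, "ty": 0, "tz": -9, "yaw": 0}], fingers=3.5)

```text
time_s: 32.55
position: [0.6546, 0.0437, 0.2389]
orientation: [-0.146, -3.134, 0.0]
force: [0.8, -0.4, 0.4]
grip_width: 0.035
gripper_force: 0.0
```

>>> arm_command(plan=[{"tx": 3, "ty": 0, "tz": -2, "yaw": 0}, {"tx": 5, "ty": 0, "tz": -3, "yaw": 0}, {"tx": 5, "ty": 0, "tz": -3, "yaw": 0}, {"tx": 5, "ty": 0, "tz": -3, "yaw": 0}, {"tx": 5, "ty": 0, "tz": -3, "yaw": 0}])

```text
time_s: 33.05
position: [0.6067, 0.0479, 0.2688]
orientation: [-0.148, -3.138, 0.0]
force: [0.2, 0.3, 0.2]
grip_width: 0.0352
gripper_force: 0.0
```

Run:
```python
from h import *
r.capture("wrist");c=r.capture("wrist"); P=cloud(c)
C=np.stack([(P[...,:2]-TOP)@CX,(P[...,:2]-TOP)@CY,P[...,2]],-1)
def box(z0,z1,x0,x1,y0,y1): return (C[...,2]>z0)&(C[...,2]<z1)&(C[...,0]>x0)&(C[...,0]<x1)&(C[...,1]>y0)&(C[...,1]<y1)
for n,b in dict(bar=(.14,.175,-.18,-.125,.05,.10),pin=(.166,.172,-.1,-.04,-.12,.02),tab=(.1325,.139,-.12,-.076,-.04,.02),hinge=(.138,.150,-.055,-.01,-.08,-.035)).items():
    m=box(*b); q=C[m]
    if len(q): print(n,len(q),np.median(q,0).round(4),np.percentile(q,[3,97],axis=0).round(4).tolist())
cv2.imwrite("pics/w5.png",cv2.resize(c["image"][180:420,200:520],(800,600)))
go()
```

```text
bar 895 [-0.1376  0.0729  0.1569] [[-0.1435, 0.0602, 0.1501], [-0.1261, 0.0872, 0.1594]]
pin 274 [-0.0683 -0.0244  0.1678] [[-0.0737, -0.03, 0.1665], [-0.0621, -0.018, 0.1693]]
tab 112 [-0.085  -0.0166  0.1339] [[-0.0899, -0.0212, 0.1329], [-0.0795, -0.0122, 0.1353]]
hinge 524 [-0.031  -0.0533  0.1399] [[-0.0419, -0.0623, 0.1383], [-0.0224, -0.0433, 0.1413]]
t 33.1 pos [0.6065 0.0479 0.2684] F [ 0.3 -0.6  0.4] w 0.0344 gf 0.0 yaw 0.0 tilt z [-0.001 -0.    -1.   ]
```

View pics/w5.png

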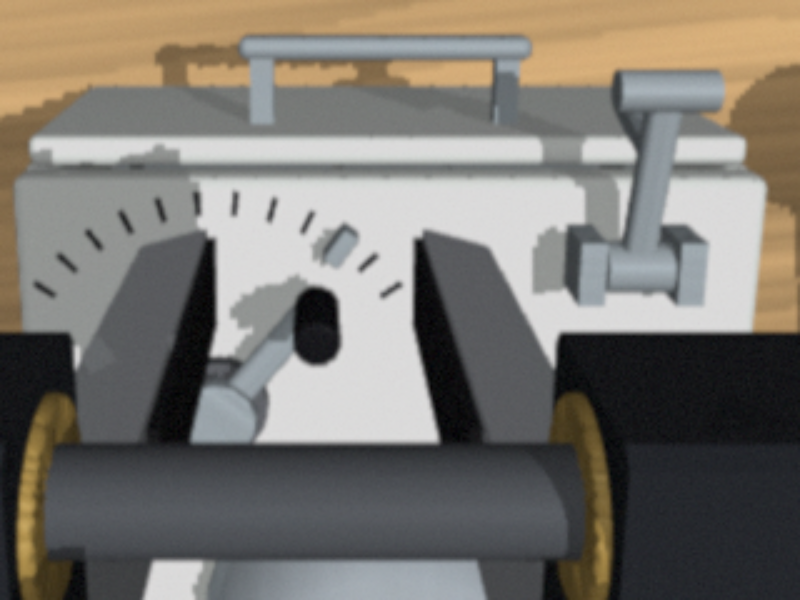

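The crop shows the lever tip and black pin at (318,330) pointing just left of the tab at (342,243). By measurement it is about 3.8° too far, so I regrip and nudge it back.

>>> arm_command(plan=[{"tx": -3, "ty": 0, "tz": 1, "yaw": 0}, {"tx": -5, "ty": 0, "tz": 3, "yaw": 0}, {"tx": -5, "ty": 0, "tz": 6, "yaw": 0}, {"tx": -5, "ty": 0, "tz": 9, "yaw": 0}, {"tx": -5, "ty": 0, "tz": 12, "yaw": 0}])

```text
time_s: 33.65
position: [0.6561, 0.0431, 0.1472]
orientation: [-0.148, -3.137, 0.0]
force: [1.0, -0.1, 0.2]
grip_width: 0.035
gripper_force: 0.0
```

>>> arm_command(plan=[{"tx": 0, "ty": 0, "tz": 0, "yaw": 0}, {"tx": 0, "ty": 0, "tz": 0, "yaw": 0}, {"tx": 0, "ty": 0, "tz": 0, "yaw": 0}, {"tx": 0, "ty": 0, "tz": 0, "yaw": 0}, {"tx": 0, "ty": 0, "tz": 0, "yaw": 0}], fingers=0)

```text
time_s: 34.15
position: [0.6572, 0.0436, 0.151]
orientation: [0.147, 3.135, 0.001]
force: [1.2, 0.4, 0.6]
grip_width: 0.0134
gripper_force: 12.0
```

Run:
```python
from h import *
o=r.get_obs()["position"]; q=o[:2]-TOP; print("cooker frame",q@CX,q@CY,o[2]); go()
```

```text
cooker frame -0.07343362267909986 -0.023641192048937013 0.15095451292636317
t 34.1 pos [0.6572 0.0436 0.151 ] F [1.2 0.4 0.6] w 0.0134 gf 12.0 yaw 0.001 tilt z [ 0.003  0.    -1.   ]
```

>>> arm_command(plan=[{"tx": 0.1, "ty": -0.2, "tz": 0, "yaw": 0}, {"tx": 0.2, "ty": -0.3, "tz": 0, "yaw": 0}, {"tx": 0.2, "ty": -0.3, "tz": 0, "yaw": 0}, {"tx": 0.2, "ty": -0.3, "tz": 0, "yaw": 0}, {"tx": 0.2, "ty": -0.3, "tz": 0, "yaw": 0}])

```text
time_s: 34.65
position: [0.6548, 0.0414, 0.1508]
orientation: [0.146, 3.135, 0.002]
force: [1.3, 3.4, 7.0]
grip_width: 0.0133
gripper_force: 12.0
```

>>> arm_command(plan=[{"tx": 0, "ty": 0, "tz": 0, "yaw": 0}, {"tx": 0, "ty": 0, "tz": 0, "yaw": 0}, {"tx": 0, "ty": 0, "tz": -1, "yaw": 0}, {"tx": 0, "ty": 0, "tz": -4.5, "yaw": 0}, {"tx": 0, "ty": 0, "tz": -9, "yaw": 0}], fingers=3.5)

```text
time_s: 35.15
position: [0.6515, 0.0397, 0.2385]
orientation: [-0.148, -3.132, 0.002]
force: [1.1, 0.1, -0.1]
grip_width: 0.0348
gripper_force: 0.0
```

>>> arm_command(plan=[{"tx": 3, "ty": 0, "tz": -2, "yaw": 0}, {"tx": 5, "ty": 0, "tz": -3, "yaw": 0}, {"tx": 5, "ty": 0, "tz": -3, "yaw": 0}, {"tx": 5, "ty": 0, "tz": -3, "yaw": 0}, {"tx": 5, "ty": 0, "tz": -3, "yaw": 0}])

```text
time_s: 35.65
position: [0.6042, 0.0448, 0.2687]
orientation: [-0.148, -3.137, 0.001]
force: [-0.1, -0.4, -0.3]
grip_width: 0.0351
gripper_force: 0.0
```

Run:
```python
from h import *
r.capture("wrist");c=r.capture("wrist"); P=cloud(c)
C=np.stack([(P[...,:2]-TOP)@CX,(P[...,:2]-TOP)@CY,P[...,2]],-1)
def box(z0,z1,x0,x1,y0,y1): return (C[...,2]>z0)&(C[...,2]<z1)&(C[...,0]>x0)&(C[...,0]<x1)&(C[...,1]>y0)&(C[...,1]<y1)
g={}
for n,b in dict(bar=(.14,.175,-.18,-.125,.05,.10),pin=(.166,.172,-.1,-.04,-.12,.02),tab=(.1325,.139,-.12,-.076,-.04,.02),panel=(.1,.117,-.25,-.09,-.12,.03)).items():
    q=C[box(*b)]; g[n]=np.median(q,0); print(n,len(q),g[n].round(4),np.percentile(q,[3,97],axis=0).round(4).tolist())
h=np.array([-.0296,-.0561])
for n in("pin","tab"):
    d=g[n][:2]-h; print(n,np.hypot(*d),np.degrees(np.arctan2(d[1],-d[0])))
go()
```

```text
bar 895 [-0.1376  0.0729  0.1569] [[-0.1435, 0.0601, 0.15], [-0.1264, 0.0873, 0.1594]]
pin 274 [-0.0704 -0.0266  0.1679] [[-0.0757, -0.0326, 0.1664], [-0.0642, -0.0206, 0.1691]]
tab 116 [-0.085  -0.0168  0.1339] [[-0.0899, -0.0214, 0.1327], [-0.0796, -0.0122, 0.1352]]
panel 2820 [-0.1102 -0.044   0.1087] [[-0.115, -0.1138, 0.1012], [-0.1047, 0.0254, 0.115]]
pin 0.05031602727992468 35.84397229801181
tab 0.06794378441092357 35.34501817422638
t 35.8 pos [0.6041 0.0449 0.2684] F [ 0.4 -0.8  0.1] w 0.0347 gf 0.0 yaw -0.0 tilt z [-0.001 -0.    -1.   ]
```

```bash
python3 -c "
from bench import r
print(r.sign_off())"
```

```text
the job is handed in; nothing more can be done
None
```

I handed the job in at about 36 s of robot time. By my camera readings all three white coddlers are in the drawer, it is home, the cam latch is down, and the setting lever is within about 1° of the tab; no verdict came back, and I couldn't see the coddlers after the drawer closed.

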